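Ready the coolant tap

ROBOT

A 6-joint arm with a two-finger parallel gripper is mounted at the origin on the work surface. World frame = base frame: x ahead of the robot, y to its left, z up, the work surface at z = 0. Lengths are in mm, angles in degrees, forces in N, time in s.
With the tool pointing down it reaches from about 300 to 850 mm from the base axis. Payload 4.2 kg.
Tool frame: the origin (TCP) lies at the very end of the fingers, on their centre line; the grasp point (between the pads) lies 19 mm behind it; z points along the fingers, y is the line along which they close (so a half turn about z gives the same grasp; the last joint's range is limited). The gripper opens to 91 mm and grips with 3 to 60 N. Pads are 32 mm wide; open, the fingers measure 118 mm over their backs; the gripper's body (76 mm by 178 mm) begins 60 mm behind the grasp point.
Start: joints at [-68.812, 18.312, 89.639, -0, 72.044, -1.146], TCP at [218.506, -531.882, 213.976] pointing down, gripper open.
Joint ranges: [-177.97, 177.97], [-48.28, 115.42], [12.27, 149.76], [-77.06, 257.06], [2.81, 150.46], [-146.56, 146.56]. Speed limits (degrees/s): [147.25, 147.25, 180, 180, 180, 180].

INTERFACE

Orientations are given as [roll, pitch, yaw] about the fixed x, y, z axes, in that order (R = Rz(yaw) Ry(pitch) Rx(roll)).
In Python, from workcell import env, grab_frame gives the robot as it stands. The module is installed in compiled form; this text tells all that it offers.
- The arm moves only by the tool move_arm, never from a script. Its argument "plan" is a list of rows, each an object of numbers: "tx", "ty", "tz": the shift along the tool's x, y, z in cm; "wx", "wy", "wz": the turn, a rotation vector about the tool's x, y, z in rad. In form: [{"tx": .., "ty": .., "tz": .., "wx": .., "wy": .., "wz": ..}, ...]. A call has 1 to 12 rows; each row shifts and turns the commanded pose from where the row before left it, along the tool's axes as they then stand; what a row does not reach is not made up. A row lasts 1/12 s, in which the tool goes at most 41.7 mm and 7.16 degrees, less where a joint would pass 70% of its speed; a pose out of reach is approached as far as the arm can. A call is refused whole if a number of a shift passes 4.17 or a number of a turn 0.125, either way. A call with a gripper value outside its range is refused whole. "gripper" is the finger opening in cm, from 0 to 9.12, set as the call begins (left out, the last holds). The fingers move at their own pace and stop on an object; "force" is the grip in N (left out, the last holds). Time passes only in rows, so rows that do not move let the fingers close. It gives the time, the measured TCP pose, the force, the opening and the grip force at its end, in the units of the state.
- env.state(): the state, without advancing time (a new reading comes with each control period).
- grab_frame(name): name is "side" or "top" or "wrist"; returns a dict with "color" (420x560x3 uint8, red, green, blue), "vfov" (degrees; the focal length in pixels is half the picture's height over the tangent of half this angle, whatever the lens; pixels are square), "cx", "cy" (the principal point, pixels), "k1" (the pictures are not rectified: a ray, as slopes to the right and down, at radius r is drawn at 1 + k1 r^2 times it, then the intrinsics apply), "view" (4x4, takes a point from world to camera coordinates). Camera axes: x right, y up, looking along -z (the intrinsics and any distortion apply to the point x, -y, -z); pixel columns grow to the right and rows downward; lengths in mm; the calibration is good to about 2 mm. A picture is of the moment at which its call begins. There is no depth.
- env.job_done(): hands the job in; it is judged then, once.
The state is a dict: "time_s": time; "qpos": joint angles; "qvel": joint speeds; "effort": joint torques, N m; "ee_pos": TCP position; "ee_rot": TCP orientation; "force": force on the tool from outside, world axes, zero at the start; "torque": the same for the moment, N m; "gripper_width": finger opening in mm; "gripper_force": force on a finger pad.
Only numpy, scipy, OpenCV 4.12 (cv2) and the standard library are available. Lean on these libraries where they do the work, as an engineer would, in place of code of your own. Each camera call takes 0.05 s, during which the arm holds its last target. There are 200 camera calls.

TASK

Make the coolant dispenser ready for use: stand the blue beaker upright on the round drip plate, centred under the spout and set down gently without ever tipping it, and fit the loose red handle fully home onto the tap's square spindle. Leave both released, and leave the other things on the bench where they are.

Things in the scene. Friction and masses are not known exactly. Their poses are not given: they have to be found in the camera images.
- dispenser: Coolant dispenser, fixed to the bench; place and yaw vary. Origin on the bench straight below the spout, z up. A dark round drip plate (110 mm across, 8 mm high, no rim, yellow ring 80 mm across) is centred on the origin, the brass tap above it. White tank on a grey stand to the side: 170 mm along x, y from -130 to -280 mm, 254 mm high. The -x, +x and +y sides of the tap are open.
- spout (a point): Lower end of the tap's spout (14 mm across), 150 mm above the bench, straight over the drip plate's centre. The tap body above it is up to 34 mm across and goes on up to a flat shoulder 215 mm above the bench. A brass pipe, 18 mm thick, centre 182 mm above the bench, runs from the tap along the dispenser's -y to the tank.
- drip_spot (a point): Centre of the top of the drip plate, 8 mm above the bench, straight below the spout; axes as the dispenser's. The beaker belongs here.
- spindle_foot (a point): Foot of the tap's vertical steel spindle, on its axis, in the shoulder (34 mm across, 215 mm above the bench). The spindle is 12 mm square, 16 mm high (top 3 mm stepped in to 9.5 mm), sides parallel to this point's x and y. It turns stiffly (0.08 N m) about z, up to 0.7 rad either way from the dispenser's axes, and stays where it is left.
- tap_handle: Loose red T-shaped handle, 70 g, socket down on the bench. Origin: centre of its underside, z up. Hub 34 x 34 x 18 mm high; above it a grip bar 64 mm along x, 14 mm wide (y), 18 to 38 mm up. Square socket open below, 14 mm wide (2 mm lead-in), 16.5 mm deep, sides parallel to x and y; fits the spindle in any quarter turn. Fully home, the underside rests on the shoulder.
- beaker: Open blue plastic beaker standing on the bench, straight cylinder 56 mm outer diameter, 105 mm high, wall 3 mm, about 120 g. Origin at the centre of its underside, z up.
- oil_bottle: Bystander: white oil bottle with red cap, 64 mm across, 190 mm high, standing. Origin under its centre.
- black_cup: Bystander: black open cup, up to 72 mm across, 85 mm high, standing. Origin under its centre.
- setup_block: Bystander: dark steel block with three holes, 75 x 50 x 25 mm. Origin under its centre.
- chip_brush: Bystander: brush about 170 mm long, lying along its x.
- brass_blank: Bystander: brass cylinder 34 mm across, 55 mm high, standing. Origin under its centre.
- screwdriver: Bystander: screwdriver about 180 mm long, lying along its x.
Things that resemble listed ones, but are neither listed nor needed, are in the scene too. There is more than one size of the beaker; the one meant has the size given above.

How it is judged:
By the outcome, as a careful person would: the job done as asked, in the order asked, and still so for the second after the job is handed in, with the robot touching nothing.
It also fails if it takes over 61 s, if anything falls off the work surface, if the arm or the gripper's body presses on something with over 40 N, if the wrist force passes 120 N, or if a joint passes its speed limit or range.

## Working session

There is one attempt and no reset: what is moved stays moved. The work goes in short steps, Python scripts to look and compute and a tool call to move; the robot and the scene stay as the last step left them, time stands still between calls to the robot, and variables do not carry over. Pictures are saved under pics/ and viewed, at most 10 in all, crops included, and the job is handed in when it is done.

Besides the shell and the picture viewer there is one more tool, called after ">>>" as name(argument=value, ...), one argument or row to a line, values as JSON. move_arm: Moves the arm, as the interface text tells. Its arguments: {"type":"object","properties":{"plan":{"type":"array","items":{"type":"object","properties":{"tx":{"type":"number"},"ty":{"type":"number"},"tz":{"type":"number"},"wx":{"type":"number"},"wy":{"type":"number"},"wz":{"type":"number"}}}},"gripper":{"type":"number"},"force":{"type":"number"}},"required":["plan"]}

```bash
mkdir -p pics; cat > h.py <<'E'
import numpy as np, cv2, json, pickle
from workcell import env, grab_frame
from scipy.optimize import least_squares
def snap(n,tag):
    f=grab_frame(n); pickle.dump(f,open(f'pics/{tag}.pkl','wb')); cv2.imwrite(f'pics/{tag}.png',f['color'][:,:,::-1]); return f
def load(tag): return pickle.load(open(f'pics/{tag}.pkl','rb'))
def proj(f,P):
    P=np.atleast_2d(P).astype(float); V=np.array(f['view']); c=P@V[:3,:3].T+V[:3,3]
    s=np.c_[c[:,0],-c[:,1]]/(-c[:,2:3]); r2=(s**2).sum(1,keepdims=True); s=s*(1+f['k1']*r2)
    F=f['color'].shape[0]/2/np.tan(np.radians(f['vfov'])/2)
    return s*F+[f['cx'],f['cy']]
def onz(f,px,z):
    "world point at height z seen at pixel px"
    return np.array([*least_squares(lambda q: proj(f,[q[0],q[1],z])[0]-px,[450,0]).x,z])
def tri(fs,pxs):
    return least_squares(lambda q: np.concatenate([proj(f,q)[0]-p for f,p in zip(fs,pxs)]),[450,0,50]).x
E
python3 - <<'E'
from h import *
for n in ['side','top','wrist']:
    f=snap(n,n+'0'); print(n,f['vfov'],f['cx'],f['cy'],f['k1'],np.round(-np.array(f['view'])[:3,:3].T@np.array(f['view'])[:3,3]))
s=env.state();print(s)
a=cv2.imread('pics/side0.png');b=cv2.imread('pics/top0.png')
E
```

```text
side 43.31500424018384 278.26710671513405 217.4679892299967 -0.15380159353677594 [ 41. 810. 885.]
top 55.1386787754963 284.39608655280955 206.66301152878398 -0.014439294560518155 [ 461.   53. 1094.]
wrist 58.11523677115588 282.64075881231054 203.20007920174942 -0.0025448827567506123 [ 283. -505.  385.]
{'time_s': 0.15, 'qpos': array([-6.88125775e+01,  1.83412697e+01,  8.96895357e+01,  1.56315444e-03,
        7.20445636e+01, -1.14486795e+00]), 'qvel': array([-0.04866403, -0.15623405, -0.17938921,  0.07760771,  0.0652463 ,
        0.02326251]), 'effort': array([ 1.43417332e-03, -4.12771583e+01, -2.32155919e+01,  7.27932458e-02,
        4.33875038e-02, -1.13361141e-04]), 'ee_pos': array([ 218.36828771, -531.51077348,  213.33856638]), 'ee_rot': array([-1.79924676e+02, -2.99199310e-03,  2.23318057e+01]), 'force': array([ 0.35318448, -0.04336239,  0.04614758]), 'torque': array([ 0.04917018,  0.00661619, -0.02870928]), 'gripper_force': 0.0, 'gripper_width': 91.48401817756769}
```

View pics/top0.png

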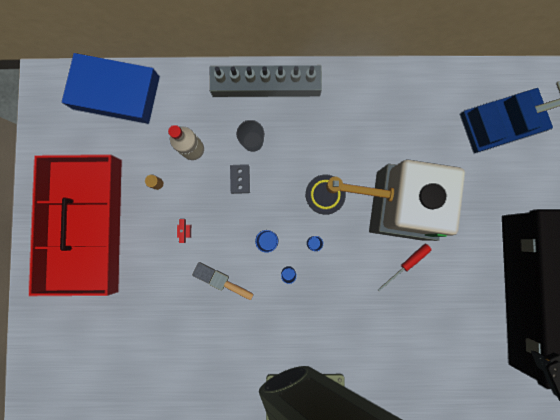

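View pics/side0.png

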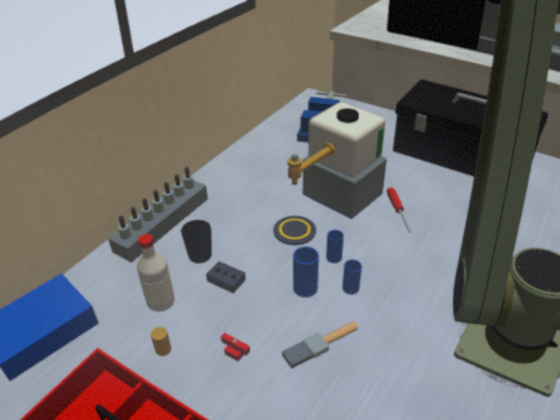

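```bash
python3 - <<'E'
import cv2,numpy as np
t=cv2.imread('pics/top0.png');s=cv2.imread('pics/side0.png')
R=lambda im,x,y,w,h,k:cv2.resize(im[y:y+h,x:x+w],None,fx=k,fy=k,interpolation=cv2.INTER_CUBIC)
c=np.zeros((600,800,3),np.uint8)
c[:300,:400]=R(t,300,165,80,60,5)
c[:300,400:800]=R(t,250,225,80,60,5)
c[300:,:200]=R(t,165,215,40,60,5)
c[300:,200:500]=R(s,270,140,75,75,4)
c[300:,500:800]=R(s,285,225,75,75,4)
cv2.imwrite('pics/comp.png',c)
E
```

```text
(no output)
```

View pics/comp.png

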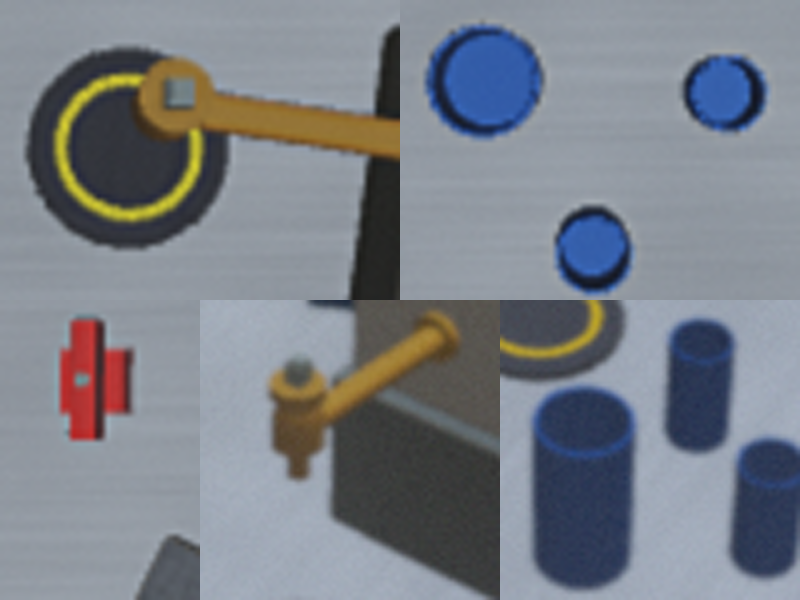

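```bash
python3 - <<'E'
from h import *
np.set_printoptions(suppress=True,precision=1)
t=load('top0');s=load('side0')
print('plate',onz(t,(325.6,194.4),8),onz(s,(295,230),8))
print('spindle',onz(t,(336,183.6),231))
print('plate rim L,R',onz(t,(305.6,194.4),8),onz(t,(345.6,194.4),8))
# large beaker: outer rim L/R pixels, side base/top
for n,px,l,r,sd in [('big',(266.8,241),(255.4,241),(278.4,241),((531,583),(400,444))),]:
    print(n,onz(t,px,105),np.linalg.norm(onz(t,l,105)-onz(t,r,105)))
    p=onz(t,px,105); print('rim proj side',proj(s,[[*p[:2],105],[*p[:2],0]]))
for px in [(315,243.4),(288.8,274.6)]:
    for z in (60,70,80): p=onz(t,px,z); print(z,p,np.linalg.norm(onz(t,(px[0]-8,px[1]),z)-onz(t,(px[0]+8,px[1]),z)), proj(s,[[*p[:2],z],[*p[:2],0]]).ravel())
# handle bar top ends (z=38): crop (87,319),(87,439)
c=lambda u,v:(165+u/5,215+(v-300)/5)
print('handle',onz(t,c(83,319),38),onz(t,c(83,439),38),onz(t,c(62,380),18),onz(t,c(128,380),18))
# pipe direction at z~182: crop (210,108),(390,137)
d=lambda u,v:(300+u/5,165+v/5)
a,b=onz(t,d(215,108),182),onz(t,d(395,139),182);print('pipe yaw',np.degrees(np.arctan2(*(b-a)[1::-1]))+90)
# others
for n,px,z in [('cup',(251,135),85),('bottle',(176,132),190),('blank',(152,181),55),('block',(240,179),25),('tankTL',(401,160),254),('tankBL',(397,228),254)]: print(n,onz(t,px,z))
E
```

```text
plate [579.2 -61.9   8. ] [574.3 -54.1   8. ]
spindle [578.2 -61.2 231. ]
plate rim L,R [579.5  -7.6   8. ] [ 578.9 -116.3    8. ]
big [454.7  94.1 105. ] 56.35702634612898
rim proj side [[306.2 253.3]
 [305.6 286.9]]
60 [447.5 -27.5  60. ] 40.9942552618749 [335.1 238.  333.9 256.6]
70 [447.6 -26.7  70. ] 40.597821110357046 [335.1 235.  333.7 256.8]
80 [447.8 -25.9  80. ] 40.20138696072168 [335.1 231.9 333.5 256.9]
60 [368.8  40.2  60. ] 40.738789227918936 [352.  267.9 350.1 286.6]
70 [369.7  40.3  70. ] 40.34482555571894 [351.9 264.5 349.8 286.5]
80 [370.6  40.4  80. ] 39.95086188352097 [351.9 261.1 349.4 286.4]
handle [513.8 320.7  38. ] [450.9 319.9  38. ] [482.2 336.6  18. ] [482.  301.3  18. ]
pipe yaw -10.180058181161172
cup [724.5 134.5  85. ]
bottle [705.2 297.8 190. ]
blank [612.  395.1  55. ]
block [620.3 168.8  25. ]
tankTL [ 624.7 -196.9  254. ]
tankBL [ 480.9 -184.3  254. ]
```

Three blue beakers in the top view: (267,241), (315,243) and (289,274). The one at (267,241) is 56 mm across, and its 105 mm rim height agrees with the side view. The other two are about 40 mm across and 70 mm high. The crop confirms (267,241). The handle is at (182,231), the plate at (325.6,194.4) and the spindle at (336,183.6).

>>> move_arm(
  plan=[
    {"tx":2.2,"ty":-3.0,"tz":-0.7},
    {"tx":2.2,"ty":-3.0,"tz":-0.7},
    {"tx":2.2,"ty":-3.0,"tz":-0.7},
    {"tx":2.2,"ty":-3.0,"tz":-0.7},
    {"tx":2.2,"ty":-3.0,"tz":-0.7},
    {"tx":2.2,"ty":-3.0,"tz":-0.7},
    {"tx":2.2,"ty":-3.0,"tz":-0.7},
    {"tx":2.2,"ty":-3.0,"tz":-0.7},
    {"tx":2.2,"ty":-3.0,"tz":-0.7},
    {"tx":2.2,"ty":-3.0,"tz":-0.7},
    {"tx":2.2,"ty":-3.0,"tz":-0.7},
    {"tx":2.2,"ty":-3.0,"tz":-0.7},
  ],
)

```text
schema error: expected keys tx, ty, tz, wx, wy, wz
```

```bash
cat >> h.py <<'E'
def log():
    s=env.state(); open('q.txt','a').write(json.dumps([list(s['qpos']),list(s['ee_pos']),list(s['ee_rot'])])+'\n'); return s
E
python3 -c "
from h import *
s=log();print(s['time_s'],s['qpos'].round(2),s['ee_pos'].round(1),s['ee_rot'].round(2))"
```

```text
0.15 [-68.81  18.34  89.69   0.    72.04  -1.14] [ 218.4 -531.5  213.3] [-179.92   -0.     22.33]
```

>>> move_arm(
  plan=[
    {"tx":2.2,"ty":-3.0,"tz":-0.7,"wx":0,"wy":0,"wz":0},
    {"tx":2.2,"ty":-3.0,"tz":-0.7,"wx":0,"wy":0,"wz":0},
    {"tx":2.2,"ty":-3.0,"tz":-0.7,"wx":0,"wy":0,"wz":0},
    {"tx":2.2,"ty":-3.0,"tz":-0.7,"wx":0,"wy":0,"wz":0},
    {"tx":2.2,"ty":-3.0,"tz":-0.7,"wx":0,"wy":0,"wz":0},
    {"tx":2.2,"ty":-3.0,"tz":-0.7,"wx":0,"wy":0,"wz":0},
    {"tx":2.2,"ty":-3.0,"tz":-0.7,"wx":0,"wy":0,"wz":0},
    {"tx":2.2,"ty":-3.0,"tz":-0.7,"wx":0,"wy":0,"wz":0},
    {"tx":2.2,"ty":-3.0,"tz":-0.7,"wx":0,"wy":0,"wz":0},
    {"tx":2.2,"ty":-3.0,"tz":-0.7,"wx":0,"wy":0,"wz":0},
    {"tx":2.2,"ty":-3.0,"tz":-0.7,"wx":0,"wy":0,"wz":0},
    {"tx":2.2,"ty":-3.0,"tz":-0.7,"wx":0,"wy":0,"wz":0},
  ],
)

```text
time_s: 1.15
ee_pos: [325.6, -96.8, 298.3]
ee_rot: [180.0, -0.0, 22.3]
force: [1.2, 0.3, -0.0]
gripper_width: 91.6
gripper_force: 0.0
```

```bash

python3 -c "
from h import *
s=log();print(s['time_s'],s['qpos'].round(2),s['ee_pos'].round(1),s['ee_rot'].round(2))"
```

```text
1.15 [-18.5   -6.57 106.15  -0.    80.39  49.21] [325.6 -96.8 298.3] [ 1.7998e+02 -2.0000e-02  2.2290e+01]
```

>>> move_arm(
  plan=[
    {"tx":0,"ty":0,"tz":0,"wx":0,"wy":0.12,"wz":0.12},
    {"tx":0,"ty":0,"tz":0,"wx":0,"wy":0.12,"wz":0.12},
    {"tx":0,"ty":0,"tz":0,"wx":0,"wy":0.12,"wz":0.12},
    {"tx":0,"ty":0,"tz":0,"wx":0,"wy":0.12,"wz":0.12},
  ],
)

```text
time_s: 1.48
ee_pos: [326.4, -97.7, 298.2]
ee_rot: [-176.2, -20.1, 1.1]
force: [0.3, -0.3, -0.2]
gripper_width: 90.8
gripper_force: 0.0
```

```bash

python3 -c "
from h import *
s=log();print(s['time_s'],s['qpos'].round(2),s['ee_pos'].round(1),s['ee_rot'].round(2))"
```

```text
1.4833 [-32.64 -15.9  115.81  15.54  66.07  50.98] [326.4 -97.7 298.2] [-176.23  -20.06    1.14]
```

```bash
cat >> h.py <<'E'
from scipy.spatial.transform import Rotation as Ro
J=np.array([[-177.97,177.97],[-48.28,115.42],[12.27,149.76],[-77.06,257.06],[2.81,150.46],[-146.56,146.56]])
def fk(q,L,s4=1):
    a1,d1,L2,d4,a3,d6=L
    A=Ro.from_euler('ZY',[q[0],q[1]],degrees=True); B=Ro.from_euler('ZY',[q[0],q[1]+q[2]],degrees=True)
    C=B*Ro.from_euler('ZYZ',[s4*q[3],q[4],q[5]+90],degrees=True)
    p=Ro.from_euler('Z',q[0],degrees=True).apply([a1,0,d1])+A.apply([0,0,L2])+B.apply([a3,0,d4])+C.apply([0,0,d6])
    return p,C
E
python3 - <<'E'
from h import *
D=[json.loads(l) for l in open('q.txt')]
for s4 in (1,-1):
    for q,p,r in D: print(s4,(Ro.from_euler('xyz',r,degrees=True).inv()*fk(q,[0]*6,s4)[1]).magnitude()*57.3)
    f=lambda L:np.concatenate([fk(q,L,s4)[0]-p for q,p,r in D])
    o=least_squares(f,[0,350,350,350,0,250]);print(o.x.round(1),o.fun.round(1), np.linalg.svd(o.jac)[1].round(3))
E
```

```text
1 4.0595812102154125e-14
1 3.5102791743790637e-14
1 3.448267599954788e-14
[ 16.1 315.3 658.3 441.1 218.5 382.5] [-10.7  -4.2  -0.   -3.6 -10.9  -0.4  -0.1   0.    0.4] [3.439 2.449 0.322 0.253 0.083 0.023]
-1 0.0031265391726137313
-1 0.004470952392905235
-1 31.079861429249647
[ -246.2 -2535.8  -424.7    49.  -2931.2  -380.4] [-10.7  -4.1   0.3  -4.8 -10.5   6.6   0.7  -1.1  -6.9] [3.439 2.449 0.322 0.253 0.083 0.023]
```

```bash
sed -i 's/a1,d1,L2,d4,a3,d6=L/a1,d1,L2,d4,a3,d6,b=L/; s/apply(\[a1,0,d1\])/apply([a1,b,d1])/' h.py
python3 - <<'E'
from h import *
D=[json.loads(l) for l in open('q.txt')]
D.append([[-68.812,18.312,89.639,0,72.044,-1.146],[218.506,-531.882,213.976],[180,0,22.334]])
f=lambda L:np.concatenate([fk(q,L)[0]-p for q,p,r in D])
for d1,L2 in [(350,350),(300,400),(450,300)]:
    o=least_squares(lambda L:np.r_[f(L),(L-[0,d1,L2,350,0,250,11])*1e-3],[0,d1,L2,350,0,250,11]);print(o.x.round(1),f(o.x).round(2))
E
```

```text
[  0.  140.4 591.8 417.   25.3 335.7  11.5] [-0.  0.  0.  0. -0. -0.  0.  0. -0.  0.  0. -0.]
[  0.  140.3 591.8 417.   25.3 335.7  11.5] [-0.  0.  0.  0. -0. -0.  0.  0. -0.  0.  0. -0.]
[  0.  140.4 591.8 417.   25.4 335.7  11.5] [-0.  0.  0.  0. -0.  0.  0.  0. -0.  0.  0. -0.]
```

>>> move_arm(
  plan=[
    {"tx":0,"ty":0,"tz":-1,"wx":0,"wy":0.12,"wz":0},
    {"tx":0,"ty":0,"tz":-1,"wx":0,"wy":0.12,"wz":0},
    {"tx":0,"ty":0,"tz":-1,"wx":0,"wy":0.12,"wz":0},
  ],
)

```text
time_s: 1.73
ee_pos: [312.8, -99.3, 323.4]
ee_rot: [-175.5, -39.4, -0.2]
force: [-1.1, 0.4, -0.2]
gripper_width: 91.0
gripper_force: 0.0
```

```bash
python3 - <<'E'
from h import *
s=log();print(s['time_s'],s['qpos'].round(2),s['ee_pos'].round(1),s['ee_rot'].round(2))
D=[json.loads(l) for l in open('q.txt')]
f=lambda L:np.concatenate([fk(q,L)[0]-p for q,p,r in D])
for d1,L2 in [(350,350),(300,400),(450,300)]:
    o=least_squares(lambda L:np.r_[f(L),(L-[0,d1,L2,350,0,250,11])*1e-3],[0,d1,L2,350,0,250,11]);print(o.x.round(1),f(o.x).round(2))
E
```

```text
1.7333 [-55.36 -24.64 124.52  38.58  64.86  21.08] [312.8 -99.3 323.4] [-175.5   -39.42   -0.19]
[  0.  140.3 591.8 417.   25.2 335.7  11.5] [-0.  0.  0.  0. -0.  0.  0. -0. -0.  0.  0. -0.]
[  0.  140.3 591.8 417.   25.2 335.7  11.5] [-0.  0.  0.  0. -0. -0.  0. -0. -0.  0.  0. -0.]
[  0.  140.3 591.8 417.   25.3 335.7  11.5] [-0.  0.  0.  0. -0.  0.  0. -0. -0.  0.  0. -0.]
```

```bash
cat >> h.py <<'E'
L=[0,140.3,591.8,417,25.25,335.7,11.5]
def ik(p,R,q0):
    f=lambda q:np.r_[(fk(q,L)[0]-p)/5,(R.inv()*fk(q,L)[1]).as_rotvec()*50]
    o=least_squares(f,np.clip(q0,J[:,0]+.1,J[:,1]-.1),bounds=(J[:,0],J[:,1]),x_scale=10)
    return o.x,o.cost
def tool(phi,tilt):
    "pointing along yaw phi, tilt deg below horizontal, tool x up"
    return Ro.from_euler('ZY',[phi,-(90-tilt)],degrees=True)*Ro.from_euler('x',180,degrees=True)
def tcp(g,R): return np.array(g)+R.apply([0,0,19])
E
python3 - <<'E'
from h import *
np.set_printoptions(suppress=True,precision=0)
q0=env.state()['qpos']
print(tool(0,30).apply([[1,0,0],[0,1,0],[0,0,1]]).round(2).tolist())
for tilt in (20,30,40):
  for phi in range(-90,61,15):
    R=tool(phi,tilt); out=[]
    for g in [(455,94,80),(455,94,180),(578.5,-61.5,88)]:
        best=min((ik(tcp(g,R),R,s) for s in (q0,[0,0,110,0,60,90],[20,0,110,60,60,60],[20,0,110,-60,60,100],[0,0,110,170,60,-90])),key=lambda o:o[1])
        m=np.minimum(best[0]-J[:,0],J[:,1]-best[0]).min(); out.append((round(best[1],2),round(m),best[0]))
    if max(o[0] for o in out)<.01: print(tilt,phi,*[(o[1],o[2]) for o in out])
E
```

```text
[[0.5, 0.0, 0.87], [-0.0, -1.0, 0.0], [0.87, -0.0, -0.5]]
20 60 (9, array([-30.,  38., 141.,  90.,  70., -89.])) (13, array([-30.,  22., 137.,  83.,  71., -68.])) (35, array([-38.,  41., 115.,  75.,  75., -65.]))
30 45 (1, array([-23.,  29., 149., 111.,  59., -88.])) (8, array([-23.,  11., 142.,  94.,  54., -58.])) (26, array([-35.,  33., 124.,  86.,  59., -63.]))
30 60 (10, array([-26.,  30., 139.,  88.,  60., -78.])) (16, array([-26.,  16., 134.,  77.,  63., -55.])) (36, array([-35.,  36., 114.,  70.,  67., -57.]))
40 45 (6, array([-18.,  21., 144., 105.,  45., -71.])) (13, array([-18.,   6., 137.,  81.,  44., -38.])) (28, array([-31.,  28., 121.,  77.,  50., -49.]))
40 60 (13, array([-21.,  23., 137.,  82.,  50., -64.])) (20, array([-21.,  11., 130.,  67.,  55., -40.])) (37, array([-32.,  31., 113.,  63.,  60., -47.]))
```

```bash
python3 - <<'E'
from h import *
np.set_printoptions(suppress=True,precision=0)
q0=env.state()['qpos']
rng=np.random.default_rng(0)
S=[q0,[0,0,110,0,60,90],[20,0,110,60,60,60],[20,0,110,-60,60,100],[0,0,110,170,60,-90],[30,0,110,-60,60,-60],[30,0,110,60,60,-90],[30,20,100,0,60,-90]]
for flip in (0,180):
 for nm,g in [('pick',(455,94,80)),('place',(578.5,-61.5,88))]:
  for phi in (list(range(-120,31,15)) if flip or nm=='place' else range(-120,60,15)):
    R=tool(phi,35)*Ro.from_euler('z',flip,degrees=True)
    sol=[ik(tcp(g,R),R,s) for s in S]; sol=[q for q,c in sol if c<.01]
    u=[]
    for q in sol:
        if not any(np.abs(q-v).max()<3 for v in u): u.append(q)
    for q in u: print(flip,nm,phi,q, 'm',np.minimum(q-J[:,0],J[:,1]-q).min().round())
E
```

```text
0 pick -120 [  28.   42.   94.  -26.   94. -112.] m 35.0
0 pick -105 [  32.   39.  100.  -34.   87. -116.] m 31.0
0 pick -90 [  37.   37.  108.  -42.   80. -118.] m 28.0
0 pick -75 [  40.   34.  116.  -51.   72. -119.] m 26.0
0 pick -60 [  43.   31.  124.  -63.   64. -117.] m 14.0
0 pick 45 [-21.  25. 147. 108.  52. -80.] m 3.0
0 place -120 [  12.   45.   84.  -38.   93. -125.] m 22.0
0 place -105 [  15.   42.   93.  -45.   84. -128.] m 19.0
0 place -90 [  18.   38.  102.  -54.   74. -129.] m 17.0
0 place -75 [  19.   34.  112.  -66.   64. -128.] m 11.0
0 place -30 [   9.   26.  136.  230.   42. -107.] m 13.0
0 place -15 [ -1.  24. 141. 198.  41. -95.] m 9.0
0 place 0 [-13.  24. 141. 164.  41. -85.] m 9.0
0 place 15 [-23.  25. 137. 131.  42. -74.] m 12.0
0 place 30 [-30.  27. 131. 103.  47. -64.] m 19.0
180 pick -120 [ 28.  42.  94. -26.  94.  68.] m 51.0
180 pick -105 [ 32.  39. 100. -34.  87.  64.] m 43.0
180 pick -90 [ 37.  37. 108. -42.  80.  62.] m 35.0
180 pick -75 [ 40.  34. 116. -51.  72.  61.] m 26.0
180 pick -60 [ 43.  31. 124. -63.  64.  63.] m 14.0
180 place -120 [ 12.  45.  84. -38.  93.  55.] m 40.0
180 place -105 [ 15.  42.  93. -45.  84.  52.] m 32.0
180 place -90 [ 18.  38. 102. -54.  74.  51.] m 23.0
180 place -75 [ 19.  34. 112. -66.  64.  52.] m 11.0
180 place 0 [-13.  24. 141. 164.  41.  95.] m 9.0
180 place 15 [-23.  25. 137. 131.  42. 106.] m 12.0
180 place 30 [-30.  27. 131. 103.  47. 116.] m 19.0
```

```bash
cat >> h.py <<'E'
def Tm(p,R): M=np.eye(4); M[:3,:3]=R.as_matrix(); M[:3,3]=p; return M
def row(T0,T1,n=None):
    "constant row (cm, rad) repeated n times taking T0 to T1"
    D=np.linalg.inv(T0)@T1; w=Ro.from_matrix(D[:3,:3]).as_rotvec(); t=D[:3,3]
    if n is None: n=int(np.ceil(max(np.linalg.norm(w)/.12,np.linalg.norm(t)/40,1)))
    S=sum(Ro.from_rotvec(w/n*k).as_matrix() for k in range(n))
    return n,np.r_[np.linalg.solve(S,t)/10,w/n]
def sim(T,r,n):
    for _ in range(n): T=T@Tm(r[:3]*10,Ro.from_rotvec(r[3:]))
    return T
def cur():
    s=env.state(); return Tm(s['ee_pos'],Ro.from_euler('xyz',s['ee_rot'],degrees=True))
E
python3 - <<'E'
from h import *
np.set_printoptions(suppress=True,precision=3,linewidth=150)
q0=env.state()['qpos']
R=tool(-90,35)
g=np.array([455,94,80]); pre=g-R.apply([0,0,110])
qp,c=ik(tcp(pre,R),R,[37,37,108,-42,80,-118]); print(qp.round(1),c)
T=cur(); q=q0; 
for k in range(1,5):
    qq=q0+(qp-q0)*k/4; qq[1]+= -6*np.sin(np.pi*k/4)
    if k==4: qq=qp
    p,C=fk(qq,L); n,r=row(T,Tm(p,C)); r=np.r_[r[:3].round(2),r[3:].round(3)]
    T2=T
    for i in range(n):
        T2=sim(T2,r,1); q2,c=ik(T2[:3,3],Ro.from_matrix(T2[:3,:3]),q); dq=np.abs(q2-q).max(); q=q2
        if c>.01 or dq>11: print('!',i,c,dq)
    T=T2; print(k,n,r,np.linalg.norm(r[3:]).round(3),p.round(0),T[:3,3].round(0),q.round(0))
E
```

```text
[  43.2   35.4   96.7  -36.7   91.9 -122.8] 6.56617803813717e-28
1 10 [-0.01  -0.56   0.52   0.038 -0.029 -0.108] 0.118 [310. -45. 275.] [310. -45. 275.] [-31. -14. 118.  20.  72. -15.]
2 11 [ 0.16   0.18   0.43   0.041 -0.011 -0.101] 0.11 [328. -18. 234.] [328. -18. 234.] [ -6.  -1. 111.   1.  79. -51.]
3 11 [-0.5    0.72   0.14   0.047  0.004 -0.1  ] 0.111 [390.  35. 189.] [390.  35. 190.] [ 19.  16. 104. -18.  85. -87.]
4 10 [-1.53   0.37  -0.63   0.053  0.029 -0.104] 0.12 [455. 169. 132.] [455. 169. 132.] [  43.   35.   97.  -37.   92. -123.]
```

```bash
python3 - <<'E'
from h import *
np.set_printoptions(suppress=True,precision=3,linewidth=150)
q0=env.state()['qpos']
R=tool(-90,35)
g=np.array([455,94,80]); pre=g-R.apply([0,0,110])
qp,c=ik(tcp(pre,R),R,[43,37,97,-37,92,-123])
T=cur(); q=q0; 
for k in range(1,5):
    qq=q0+(qp-q0)*k/4; qq[1]+= -6*np.sin(np.pi*k/4); qq[2]+=[0,-2,-4,-14,0][k]; qq[1]+=[0,0,0,-2,0][k]
    if k==4: qq=qp
    p,C=fk(qq,L); n,r=row(T,Tm(p,C)); r=np.r_[r[:3].round(2),r[3:].round(3)]
    T2=T
    lo=999
    for i in range(n):
        T2=sim(T2,r,1); q2,c=ik(T2[:3,3],Ro.from_matrix(T2[:3,:3]),q); dq=np.abs(q2-q).max(); q=q2
        cor=np.array([T2[:3,3]+T2[:3,:3]@[x,y,0] for x in(-16,16) for y in (-59,59)]);lo=min(lo,cor[:,2].min())
        if c>.01 or dq>11: print('!',i,c,dq)
    T=T2; print(k,n,r,np.linalg.norm(r[3:]).round(3),T[:3,3].round(0),q.round(0),'low',lo.round())
E
```

```text
1 10 [ 0.13  -0.41   0.43   0.035 -0.027 -0.11 ] 0.119 [322. -53. 290.] [-31. -14. 116.  20.  71. -15.] low 275.0
2 10 [ 0.21   0.42   0.41   0.041 -0.012 -0.112] 0.12 [362. -21. 258.] [ -6.  -1. 107.   1.  78. -51.] low 255.0
3 10 [-1.08   1.3   -0.47   0.037 -0.013 -0.108] 0.115 [499.  71. 275.] [ 19.  14.  90. -18.  85. -87.] low 254.0
4 12 [-0.93   1.18   0.54   0.034  0.042 -0.1  ] 0.114 [455. 169. 132.] [  43.   35.   97.  -37.   92. -123.] low 119.0
```

>>> move_arm(
  plan=[
    {"tx":0.13,"ty":-0.41,"tz":0.43,"wx":0.035,"wy":-0.027,"wz":-0.11},
    {"tx":0.13,"ty":-0.41,"tz":0.43,"wx":0.035,"wy":-0.027,"wz":-0.11},
    {"tx":0.13,"ty":-0.41,"tz":0.43,"wx":0.035,"wy":-0.027,"wz":-0.11},
    {"tx":0.13,"ty":-0.41,"tz":0.43,"wx":0.035,"wy":-0.027,"wz":-0.11},
    {"tx":0.13,"ty":-0.41,"tz":0.43,"wx":0.035,"wy":-0.027,"wz":-0.11},
    {"tx":0.13,"ty":-0.41,"tz":0.43,"wx":0.035,"wy":-0.027,"wz":-0.11},
    {"tx":0.13,"ty":-0.41,"tz":0.43,"wx":0.035,"wy":-0.027,"wz":-0.11},
    {"tx":0.13,"ty":-0.41,"tz":0.43,"wx":0.035,"wy":-0.027,"wz":-0.11},
    {"tx":0.13,"ty":-0.41,"tz":0.43,"wx":0.035,"wy":-0.027,"wz":-0.11},
    {"tx":0.13,"ty":-0.41,"tz":0.43,"wx":0.035,"wy":-0.027,"wz":-0.11},
  ],
  gripper=8.0,
)

```text
time_s: 2.57
ee_pos: [322.2, -53.4, 289.1]
ee_rot: [169.5, -17.2, 70.7]
force: [-0.1, 0.1, -0.1]
gripper_width: 79.8
gripper_force: 0.0
```

>>> move_arm(
  plan=[
    {"tx":0.21,"ty":0.42,"tz":0.41,"wx":0.041,"wy":-0.012,"wz":-0.112},
    {"tx":0.21,"ty":0.42,"tz":0.41,"wx":0.041,"wy":-0.012,"wz":-0.112},
    {"tx":0.21,"ty":0.42,"tz":0.41,"wx":0.041,"wy":-0.012,"wz":-0.112},
    {"tx":0.21,"ty":0.42,"tz":0.41,"wx":0.041,"wy":-0.012,"wz":-0.112},
    {"tx":0.21,"ty":0.42,"tz":0.41,"wx":0.041,"wy":-0.012,"wz":-0.112},
    {"tx":0.21,"ty":0.42,"tz":0.41,"wx":0.041,"wy":-0.012,"wz":-0.112},
    {"tx":0.21,"ty":0.42,"tz":0.41,"wx":0.041,"wy":-0.012,"wz":-0.112},
    {"tx":0.21,"ty":0.42,"tz":0.41,"wx":0.041,"wy":-0.012,"wz":-0.112},
    {"tx":0.21,"ty":0.42,"tz":0.41,"wx":0.041,"wy":-0.012,"wz":-0.112},
    {"tx":0.21,"ty":0.42,"tz":0.41,"wx":0.041,"wy":-0.012,"wz":-0.112},
  ],
)

```text
time_s: 3.4
ee_pos: [362.3, -21.7, 257.2]
ee_rot: [-177.8, -4.4, 134.9]
force: [0.2, 0.3, 0.4]
gripper_width: 80.1
gripper_force: 0.0
```

>>> move_arm(
  plan=[
    {"tx":-1.08,"ty":1.3,"tz":-0.47,"wx":0.037,"wy":-0.013,"wz":-0.108},
    {"tx":-1.08,"ty":1.3,"tz":-0.47,"wx":0.037,"wy":-0.013,"wz":-0.108},
    {"tx":-1.08,"ty":1.3,"tz":-0.47,"wx":0.037,"wy":-0.013,"wz":-0.108},
    {"tx":-1.08,"ty":1.3,"tz":-0.47,"wx":0.037,"wy":-0.013,"wz":-0.108},
    {"tx":-1.08,"ty":1.3,"tz":-0.47,"wx":0.037,"wy":-0.013,"wz":-0.108},
    {"tx":-1.08,"ty":1.3,"tz":-0.47,"wx":0.037,"wy":-0.013,"wz":-0.108},
    {"tx":-1.08,"ty":1.3,"tz":-0.47,"wx":0.037,"wy":-0.013,"wz":-0.108},
    {"tx":-1.08,"ty":1.3,"tz":-0.47,"wx":0.037,"wy":-0.013,"wz":-0.108},
    {"tx":-1.08,"ty":1.3,"tz":-0.47,"wx":0.037,"wy":-0.013,"wz":-0.108},
    {"tx":-1.08,"ty":1.3,"tz":-0.47,"wx":0.037,"wy":-0.013,"wz":-0.108},
  ],
)

```text
time_s: 4.23
ee_pos: [500.1, 71.0, 272.7]
ee_rot: [-161.9, -8.4, -162.9]
force: [0.1, -0.2, -0.4]
gripper_width: 79.6
gripper_force: 0.0
```

```bash
cat > go.py <<'E'
from h import *
def seg(p,R,n=None,path=True):
    T=cur(); q=env.state()['qpos']; n,r=row(T,Tm(p,R),n); r=np.r_[r[:3].round(2),r[3:].round(3)]
    bad=0;T2=T
    for i in range(n):
        T2=sim(T2,r,1); q2,c=ik(T2[:3,3],Ro.from_matrix(T2[:3,:3]),q); bad=max(bad,c); q=q2
    print('t',round(env.state()['time_s'],2),'n',n,dict(zip(['tx','ty','tz','wx','wy','wz'],[float(x) for x in r])),'end',T2[:3,3].round(1),'bad',round(bad,3),'q',q.round(0))
E
python3 - <<'E'
from go import *
s=env.state();print(s['qpos'].round(1),s['ee_pos'].round(1))
R=tool(-90,35); g=np.array([455,94,80]); seg(tcp(g-R.apply([0,0,110]),R),R,12)
snap('wrist','w1')
E
```

```text
[ 18.5  14.4  89.6 -17.9  85.1 -87. ] [500.1  71.  272.7]
t 4.23 n 12 {'tx': -0.92, 'ty': 1.18, 'tz': 0.53, 'wx': 0.035, 'wy': 0.042, 'wz': -0.099} end [455.1 168.  131.8] bad 0.0 q [  43.   35.   97.  -37.   92. -123.]
```

>>> move_arm(
  plan=[
    {"tx":-0.92,"ty":1.18,"tz":0.53,"wx":0.035,"wy":0.042,"wz":-0.099},
    {"tx":-0.92,"ty":1.18,"tz":0.53,"wx":0.035,"wy":0.042,"wz":-0.099},
    {"tx":-0.92,"ty":1.18,"tz":0.53,"wx":0.035,"wy":0.042,"wz":-0.099},
    {"tx":-0.92,"ty":1.18,"tz":0.53,"wx":0.035,"wy":0.042,"wz":-0.099},
    {"tx":-0.92,"ty":1.18,"tz":0.53,"wx":0.035,"wy":0.042,"wz":-0.099},
    {"tx":-0.92,"ty":1.18,"tz":0.53,"wx":0.035,"wy":0.042,"wz":-0.099},
    {"tx":-0.92,"ty":1.18,"tz":0.53,"wx":0.035,"wy":0.042,"wz":-0.099},
    {"tx":-0.92,"ty":1.18,"tz":0.53,"wx":0.035,"wy":0.042,"wz":-0.099},
    {"tx":-0.92,"ty":1.18,"tz":0.53,"wx":0.035,"wy":0.042,"wz":-0.099},
    {"tx":-0.92,"ty":1.18,"tz":0.53,"wx":0.035,"wy":0.042,"wz":-0.099},
    {"tx":-0.92,"ty":1.18,"tz":0.53,"wx":0.035,"wy":0.042,"wz":-0.099},
    {"tx":-0.92,"ty":1.18,"tz":0.53,"wx":0.035,"wy":0.042,"wz":-0.099},
  ],
)

```text
time_s: 5.28
ee_pos: [454.8, 168.0, 131.2]
ee_rot: [-179.8, -55.0, -90.1]
force: [-0.3, 0.6, -0.2]
gripper_width: 80.0
gripper_force: 0.0
```

```bash
python3 - <<'E'
from go import *
R=tool(-90,35); g=np.array([455,94,80]); seg(tcp(g,R),R,12)
f=snap('wrist','w2')
w2=f['color'][:,:,::-1].copy()
th=np.linspace(0,2*np.pi,60)
for z in (105,0):
    for u in proj(f,np.c_[455+28*np.cos(th),94+28*np.sin(th),0*th+z]): cv2.circle(w2,tuple(int(v) for v in u),1,(0,0,255),-1)
cv2.imwrite('pics/w2o.png',w2)
E
```

```text
t 5.28 n 12 {'tx': 0.0, 'ty': 0.0, 'tz': 0.91, 'wx': -0.0, 'wy': 0.0, 'wz': -0.0} end [455.2  78.6  68.5] bad 0.0 q [  37.   37.  108.  -42.   79. -118.]
```

View pics/w2o.png

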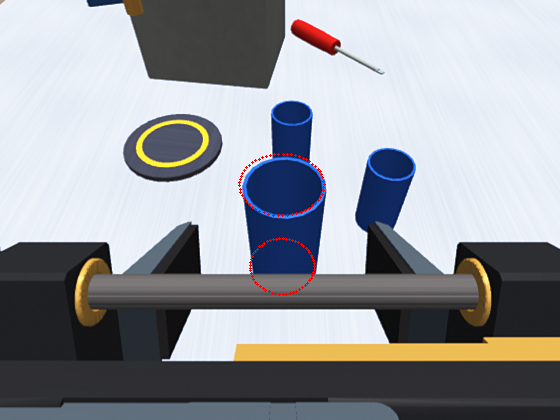

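```bash
python3 - <<'E'
from go import *
t,s,w=load('top0'),load('side0'),load('w2')
for f,p in [(t,(266.8,241)),(s,(305.75,255.2)),(w,(285,187))]: print(onz(f,p,105).round(1))
print('plate w',onz(w,(172.5,144),8).round(1))
R=tool(-90,35); g=np.array([453.6,95,54]); seg(tcp(g,R),R,12)
E
```

```text
[454.7  94.1 105. ]
[452.5  99.7 105. ]
[452.9  97.9 105. ]
plate w [578.7 -57.5   8. ]
t 5.33 n 12 {'tx': -0.16, 'ty': -0.03, 'tz': 1.01, 'wx': -0.0, 'wy': -0.0, 'wz': 0.001} end [454.2  79.5  43.3] bad 0.0 q [  37.   39.  108.  -42.   78. -116.]
```

>>> move_arm(
  plan=[
    {"tx":-0.16,"ty":0.01,"tz":1.0,"wx":0,"wy":0,"wz":0},
    {"tx":-0.16,"ty":0.01,"tz":1.0,"wx":0,"wy":0,"wz":0},
    {"tx":-0.16,"ty":0.01,"tz":1.0,"wx":0,"wy":0,"wz":0},
    {"tx":-0.16,"ty":0.01,"tz":1.0,"wx":0,"wy":0,"wz":0},
    {"tx":-0.16,"ty":0.01,"tz":1.0,"wx":0,"wy":0,"wz":0},
    {"tx":-0.16,"ty":0.01,"tz":1.0,"wx":0,"wy":0,"wz":0},
    {"tx":-0.16,"ty":0.01,"tz":1.0,"wx":0,"wy":0,"wz":0},
    {"tx":-0.16,"ty":0.01,"tz":1.0,"wx":0,"wy":0,"wz":0},
    {"tx":-0.16,"ty":0.01,"tz":1.0,"wx":0,"wy":0,"wz":0},
    {"tx":-0.16,"ty":0.01,"tz":1.0,"wx":0,"wy":0,"wz":0},
    {"tx":-0.16,"ty":0.01,"tz":0.9,"wx":0,"wy":0,"wz":0},
    {"tx":0,"ty":0,"tz":0,"wx":0,"wy":0,"wz":0},
  ],
)

```text
time_s: 6.33
ee_pos: [453.3, 87.1, 54.1]
ee_rot: [-179.7, -55.0, -90.3]
force: [-0.1, -0.6, 0.3]
gripper_width: 80.3
gripper_force: 0.0
```

```bash
python3 - <<'E'
from go import *
f=snap('wrist','w3')
E
```

```text
(no output)
```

View pics/w3.png

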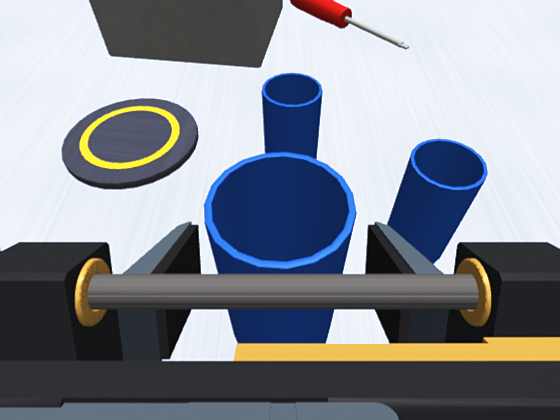

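```bash
python3 - <<'E'
from go import *
w=load('w3'); print(onz(w,(280.5,210.5),105).round(1),'plate',onz(w,(130.5,142.5),8).round(1),env.state()['ee_pos'])
R=tool(-90,35); seg(tcp([452.9,97.5,57],R),R,3)
E
```

```text
[453.3  99.9 105. ] plate [576.8 -51.5   8. ] [453.75618319  87.86987044  54.66645288]
t 6.38 n 3 {'tx': -0.12, 'ty': 0.03, 'tz': 0.33, 'wx': -0.0, 'wy': 0.0, 'wz': -0.001} end [452.9  81.8  46. ] bad 0.0 q [  37.   39.  108.  -42.   78. -116.]
```

>>> move_arm(
  plan=[
    {"tx":-0.12,"ty":0.02,"tz":0.33,"wx":0,"wy":0,"wz":0},
    {"tx":-0.12,"ty":0.02,"tz":0.33,"wx":0,"wy":0,"wz":0},
    {"tx":-0.12,"ty":0.0,"tz":0.33,"wx":0,"wy":0,"wz":0},
    {"tx":0,"ty":0,"tz":0,"wx":0,"wy":0,"wz":0},
  ],
)

```text
time_s: 6.72
ee_pos: [453.6, 82.4, 46.2]
ee_rot: [-179.5, -54.9, -90.4]
force: [0.5, 0.5, -0.1]
gripper_width: 80.0
gripper_force: 0.0
```

>>> move_arm(
  plan=[
    {"tx":0,"ty":0,"tz":0,"wx":0,"wy":0,"wz":0},
    {"tx":0,"ty":0,"tz":0,"wx":0,"wy":0,"wz":0},
    {"tx":0,"ty":0,"tz":0,"wx":0,"wy":0,"wz":0},
    {"tx":0,"ty":0,"tz":0,"wx":0,"wy":0,"wz":0},
    {"tx":0,"ty":0,"tz":0,"wx":0,"wy":0,"wz":0},
    {"tx":0,"ty":0,"tz":0,"wx":0,"wy":0,"wz":0},
    {"tx":0,"ty":0,"tz":0,"wx":0,"wy":0,"wz":0},
    {"tx":0,"ty":0,"tz":0,"wx":0,"wy":0,"wz":0},
  ],
  gripper=5.0,
  force=12,
)

```text
time_s: 7.38
ee_pos: [454.0, 82.7, 46.6]
ee_rot: [-179.5, -54.9, -90.5]
force: [1.4, 0.6, 0.6]
gripper_width: 54.7
gripper_force: 12.0
```

```bash
python3 - <<'E'
from go import *
f=snap('wrist','w4'); cv2.imwrite('pics/w4c.png',f['color'][130:330,130:430,::-1])
T=cur(); R=Ro.from_matrix(T[:3,:3]); seg(T[:3,3]+[0,0,30],R,6)
print((T[:3,3]-R.apply([0,0,19])).round(1))
E
```

```text
t 7.43 n 6 {'tx': 0.41, 'ty': -0.0, 'tz': -0.29, 'wx': -0.0, 'wy': -0.0, 'wz': 0.0} end [453.8  82.8  76.8] bad 0.0 q [  37.   36.  107.  -42.   80. -119.]
[453.9  98.3  57.6]
```

View pics/w4c.png

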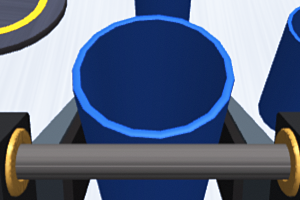

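>>> move_arm(
  plan=[
    {"tx":0.41,"ty":0,"tz":-0.29,"wx":0,"wy":0,"wz":0},
    {"tx":0.41,"ty":0,"tz":-0.29,"wx":0,"wy":0,"wz":0},
    {"tx":0.41,"ty":0,"tz":-0.29,"wx":0,"wy":0,"wz":0},
    {"tx":0.41,"ty":0,"tz":-0.29,"wx":0,"wy":0,"wz":0},
    {"tx":0.41,"ty":0,"tz":-0.29,"wx":0,"wy":0,"wz":0},
    {"tx":0,"ty":0,"tz":0,"wx":0,"wy":0,"wz":0},
  ],
)

```text
time_s: 7.93
ee_pos: [454.0, 82.9, 72.7]
ee_rot: [-179.3, -54.8, -90.6]
force: [-0.5, 0.0, -1.6]
gripper_width: 54.7
gripper_force: 12.0
```

```bash
python3 - <<'E'
from go import *
s=env.state();print(s['gripper_width'],s['force'],s['ee_pos'],s['ee_rot'])
R=tool(-90,35); seg([578,0,70],R,12)
E
```

```text
54.72596126826717 [-0.50569946  0.04977541 -1.59890028] [454.03433067  82.8649908   72.67844559] [-179.33189599  -54.82616279  -90.60813782]
t 7.93 n 12 {'tx': 0.38, 'ty': -1.03, 'tz': 0.58, 'wx': -0.0, 'wy': 0.0, 'wz': -0.001} end [577.8  -0.   70.1] bad 0.0 q [  24.   40.   98.  -50.   78. -128.]
```

>>> move_arm(
  plan=[
    {"tx":0.38,"ty":-1.03,"tz":0.58,"wx":0,"wy":0,"wz":0},
    {"tx":0.38,"ty":-1.03,"tz":0.58,"wx":0,"wy":0,"wz":0},
    {"tx":0.38,"ty":-1.03,"tz":0.58,"wx":0,"wy":0,"wz":0},
    {"tx":0.38,"ty":-1.03,"tz":0.58,"wx":0,"wy":0,"wz":0},
    {"tx":0.38,"ty":-1.03,"tz":0.58,"wx":0,"wy":0,"wz":0},
    {"tx":0.38,"ty":-1.03,"tz":0.58,"wx":0,"wy":0,"wz":0},
    {"tx":0.38,"ty":-1.03,"tz":0.58,"wx":0,"wy":0,"wz":0},
    {"tx":0.38,"ty":-1.03,"tz":0.58,"wx":0,"wy":0,"wz":0},
    {"tx":0.38,"ty":-1.03,"tz":0.58,"wx":0,"wy":0,"wz":0},
    {"tx":0.38,"ty":-1.03,"tz":0.58,"wx":0,"wy":0,"wz":0},
    {"tx":0.38,"ty":-1.03,"tz":0.58,"wx":0,"wy":0,"wz":0},
    {"tx":0.38,"ty":-1.03,"tz":0.58,"wx":0,"wy":0,"wz":0},
  ],
)

```text
time_s: 8.93
ee_pos: [578.2, -1.3, 69.5]
ee_rot: [-179.5, -54.9, -90.5]
force: [-0.1, -0.6, -1.2]
gripper_width: 54.9
gripper_force: 12.0
```

```bash
python3 - <<'E'
from go import *
s=env.state();print(s['gripper_width'],s['ee_pos'],s['ee_rot'])
R=Ro.from_euler('xyz',[-179.5,-54.9,-90.5],degrees=True); seg([578,-72,68],R,10)
E
```

```text
54.86959818689978 [578.22393252  -1.33140348  69.49647041] [-179.49804903  -54.87551119  -90.46929952]
t 8.93 n 10 {'tx': 0.39, 'ty': 0.0, 'tz': 0.59, 'wx': -0.0, 'wy': 0.0, 'wz': 0.0} end [578.2 -72.   67.5] bad 0.0 q [  18.   39.  102.  -54.   73. -128.]
```

>>> move_arm(
  plan=[
    {"tx":0.39,"ty":0,"tz":0.59,"wx":0,"wy":0,"wz":0},
    {"tx":0.39,"ty":0,"tz":0.59,"wx":0,"wy":0,"wz":0},
    {"tx":0.39,"ty":0,"tz":0.59,"wx":0,"wy":0,"wz":0},
    {"tx":0.39,"ty":0,"tz":0.59,"wx":0,"wy":0,"wz":0},
    {"tx":0.39,"ty":0,"tz":0.59,"wx":0,"wy":0,"wz":0},
    {"tx":0.39,"ty":0,"tz":0.59,"wx":0,"wy":0,"wz":0},
    {"tx":0.39,"ty":0,"tz":0.59,"wx":0,"wy":0,"wz":0},
    {"tx":0.39,"ty":0,"tz":0.59,"wx":0,"wy":0,"wz":0},
    {"tx":0.39,"ty":0,"tz":0.59,"wx":0,"wy":0,"wz":0},
    {"tx":0.39,"ty":0,"tz":0.59,"wx":0,"wy":0,"wz":0},
    {"tx":0,"ty":0,"tz":0,"wx":0,"wy":0,"wz":0},
  ],
)

```text
time_s: 9.85
ee_pos: [576.7, -72.7, 67.5]
ee_rot: [-179.6, -54.9, -90.5]
force: [-0.1, 0.0, -0.4]
gripper_width: 54.8
gripper_force: 12.0
```

```bash
python3 - <<'E'
from go import *
s=env.state();print(s['gripper_width'],s['ee_pos'],s['ee_rot'])
fs={n:snap(n,n[0]+'5') for n in ('side','top','wrist')}
R=lambda f,x,y,w,h,k:cv2.resize(f['color'][y:y+h,x:x+w,::-1],None,fx=k,fy=k,interpolation=cv2.INTER_CUBIC)
c=np.zeros((600,800,3),np.uint8)
c[:300,:400]=R(fs['top'],285,155,80,60,5)
c[:300,400:]=R(fs['side'],250,145,100,75,4)
c[300:,:400]=R(fs['wrist'],80,60,400,300,1)
cv2.imwrite('pics/c5.png',c)
E
```

```text
54.818517623924706 [576.67707988 -72.70797132  67.52901275] [-179.55947742  -54.90710408  -90.49717759]
```

View pics/c5.png

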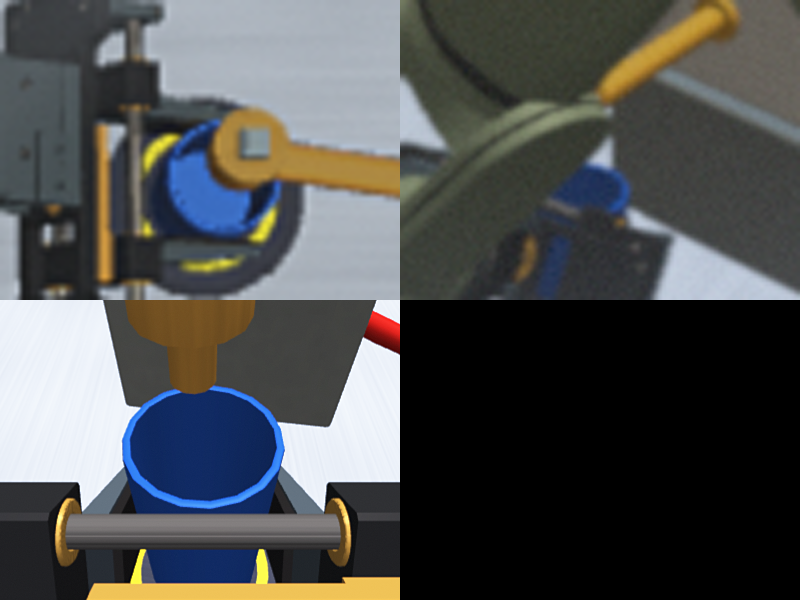

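```bash
python3 - <<'E'
from go import *
t,w,w3=load('t5'),load('w5'),load('w3')
z=105+67.5-46.6
print(z,'top beaker',onz(t,(329.6,190.7),z), 'L',onz(t,(318,190.7),z),'R',onz(t,(341.2,190.7),z))
print('wrist beaker',onz(w,(283,60+148),z),'spout',onz(w,(273,60+86),150))
# predicted from grip geometry
print(cur()[:3,3]-np.array([454.0,82.7,46.6])+[453.9,98,0])
E
```

```text
125.9 top beaker [575.3018952  -59.30179021 125.9       ] L [575.46895243 -31.18258673 125.9       ] R [575.13571047 -87.43187461 125.9       ]
wrist beaker [576.06513976 -53.79927728 125.9       ] spout [578.90544209 -57.67310504 150.        ]
[577.14609956 -55.98017761  20.8306895 ]
```

```bash
python3 - <<'E'
from go import *
T=cur(); R=Ro.from_matrix(T[:3,:3]); print(T[:3,3]); seg(T[:3,3]+[3.2,-3,0],R,2); seg(T[:3,3]+[0,0,-10],R,5)
E
```

```text
[577.24609956 -71.28017761  67.4306895 ]
t 10.0 n 2 {'tx': 0.09, 'ty': -0.16, 'tz': 0.12, 'wx': -0.0, 'wy': -0.0, 'wz': 0.0} end [580.4 -74.3  67.5] bad 0.0 q [  18.   39.  102.  -54.   73. -128.]
t 10.0 n 5 {'tx': -0.16, 'ty': 0.0, 'tz': 0.12, 'wx': -0.0, 'wy': -0.0, 'wz': 0.0} end [577.3 -71.6  57.4] bad 0.0 q [  18.   40.  103.  -55.   72. -127.]
```

>>> move_arm(
  plan=[
    {"tx":0.09,"ty":-0.16,"tz":0.12,"wx":0,"wy":0,"wz":0},
    {"tx":0.09,"ty":-0.16,"tz":0.12,"wx":0,"wy":0,"wz":0},
    {"tx":-0.16,"ty":0,"tz":0.12,"wx":0,"wy":0,"wz":0},
    {"tx":-0.16,"ty":0,"tz":0.12,"wx":0,"wy":0,"wz":0},
    {"tx":-0.16,"ty":0,"tz":0.12,"wx":0,"wy":0,"wz":0},
    {"tx":-0.16,"ty":0,"tz":0.12,"wx":0,"wy":0,"wz":0},
    {"tx":-0.16,"ty":0,"tz":0.12,"wx":0,"wy":0,"wz":0},
    {"tx":0,"ty":0,"tz":0,"wx":0,"wy":0,"wz":0},
    {"tx":0,"ty":0,"tz":0,"wx":0,"wy":0,"wz":0},
    {"tx":0,"ty":0,"tz":0,"wx":0,"wy":0,"wz":0},
    {"tx":0,"ty":0,"tz":0,"wx":0,"wy":0,"wz":0},
  ],
)

```text
time_s: 10.92
ee_pos: [580.5, -74.6, 57.7]
ee_rot: [-179.5, -54.9, -90.5]
force: [-0.3, -0.1, -1.7]
gripper_width: 54.9
gripper_force: 12.0
```

```bash
python3 - <<'E'
from go import *
s=env.state();print(s['ee_pos'],s['ee_rot'],s['force'])
fs={n:snap(n,n[0]+'6') for n in ('top','wrist')}
R=lambda f,x,y,w,h,k:cv2.resize(f['color'][y:y+h,x:x+w,::-1],None,fx=k,fy=k,interpolation=cv2.INTER_CUBIC)
c=np.zeros((600,800,3),np.uint8)
c[:480,:400]=R(fs['top'],300,155,50,60,8)
c[:300,400:]=R(fs['wrist'],80,60,400,300,1)
cv2.imwrite('pics/c6.png',c)
s=env.state();print(s['ee_pos'],s['force'])
E
```

```text
[580.45675075 -74.57321708  57.66906638] [-179.47551004  -54.87250159  -90.48696692] [-0.32168818 -0.09614692 -1.73997965]
[580.4564417  -74.60370268  57.70932366] [-0.32205105  0.02446143 -0.11549098]
```

View pics/c6.png

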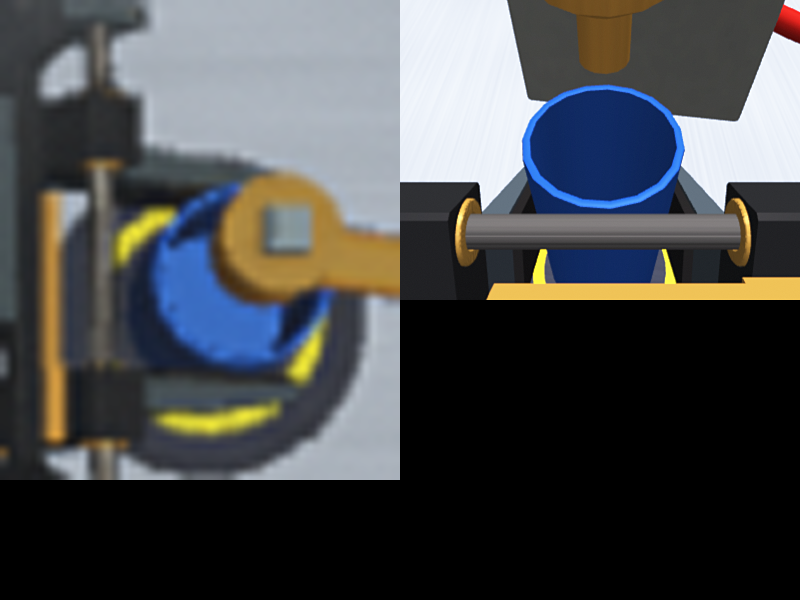

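```bash
python3 - <<'E'
from go import *
w,t=load('w6'),load('t6'); th=np.linspace(0,2*np.pi,181)
z=105+57.7-46.6
def circ(f,x,y,z,r): return proj(f,np.c_[x+r*np.cos(th),y+r*np.sin(th),0*th+z])
for y in (-56,-58,-60,-62):
    b=circ(w,580.4,y,z,28); s=circ(w,579.5,y,150,7); g=circ(w,579.5,y,8,40); T=circ(t,580.4,y,z,28)
    print(y,'beaker rows',b[:,1].min(),b[:,1].max(),'obs 146,268 | spout bottom',s[:,1].max(),'obs 133 | top beaker cols',T[:,0].min(),T[:,0].max(),'rows',T[:,1].max(),'obs 319.5,341.5,201')
E
```

```text
-56 beaker rows 153.40785597948505 285.15634632496034 obs 146,268 | spout bottom 147.2403609030126 obs 133 | top beaker cols 316.3338820435845 339.1917239612454 rows 200.49845922764285 obs 319.5,341.5,201
-58 beaker rows 149.90694609131606 278.96340506255234 obs 146,268 | spout bottom 142.08738923354355 obs 133 | top beaker cols 317.1505284917177 340.0077192384619 rows 200.49352772352967 obs 319.5,341.5,201
-60 beaker rows 146.46735524586103 272.91366232297287 obs 146,268 | spout bottom 137.06880290587432 obs 133 | top beaker cols 317.96715561704275 340.8237008445113 rows 200.48859706805285 obs 319.5,341.5,201
-62 beaker rows 143.08749065078885 267.0022310410131 obs 146,268 | spout bottom 132.17942560991105 obs 133 | top beaker cols 318.7837631280634 341.6397056447966 rows 200.48366726297368 obs 319.5,341.5,201
```

>>> move_arm(
  plan=[
    {"tx":-0.05,"ty":0,"tz":0.035,"wx":0,"wy":0,"wz":0},
    {"tx":-0.05,"ty":0,"tz":0.035,"wx":0,"wy":0,"wz":0},
    {"tx":-0.05,"ty":0,"tz":0.035,"wx":0,"wy":0,"wz":0},
    {"tx":-0.05,"ty":0,"tz":0.035,"wx":0,"wy":0,"wz":0},
    {"tx":-0.04,"ty":0,"tz":0.03,"wx":0,"wy":0,"wz":0},
    {"tx":0,"ty":0,"tz":0,"wx":0,"wy":0,"wz":0},
    {"tx":0,"ty":0,"tz":0,"wx":0,"wy":0,"wz":0},
    {"tx":0,"ty":0,"tz":0,"wx":0,"wy":0,"wz":0},
  ],
)

```text
time_s: 11.68
ee_pos: [580.4, -74.6, 54.7]
ee_rot: [-179.5, -54.9, -90.5]
force: [-0.2, -0.4, -0.5]
gripper_width: 55.0
gripper_force: 12.0
```

>>> move_arm(
  plan=[
    {"tx":-0.03,"ty":0,"tz":0.02,"wx":0,"wy":0,"wz":0},
    {"tx":0,"ty":0,"tz":0,"wx":0,"wy":0,"wz":0},
    {"tx":0,"ty":0,"tz":0,"wx":0,"wy":0,"wz":0},
  ],
)

```text
time_s: 11.93
ee_pos: [580.4, -74.7, 54.6]
ee_rot: [-179.5, -54.9, -90.5]
force: [0.5, 1.0, 1.7]
gripper_width: 54.5
gripper_force: 12.0
```

>>> move_arm(
  plan=[
    {"tx":-0.03,"ty":0,"tz":0.02,"wx":0,"wy":0,"wz":0},
    {"tx":0,"ty":0,"tz":0,"wx":0,"wy":0,"wz":0},
    {"tx":0,"ty":0,"tz":0,"wx":0,"wy":0,"wz":0},
  ],
)

```text
time_s: 12.18
ee_pos: [580.5, -74.7, 54.6]
ee_rot: [-179.5, -54.9, -90.5]
force: [-0.8, 2.9, 5.9]
gripper_width: 54.4
gripper_force: 12.0
```

>>> move_arm(
  plan=[
    {"tx":0.03,"ty":0,"tz":-0.02,"wx":0,"wy":0,"wz":0},
    {"tx":0,"ty":0,"tz":0,"wx":0,"wy":0,"wz":0},
    {"tx":0,"ty":0,"tz":0,"wx":0,"wy":0,"wz":0},
  ],
)

```text
time_s: 12.43
ee_pos: [580.5, -74.7, 54.6]
ee_rot: [-179.5, -54.9, -90.5]
force: [-2.0, 0.4, 5.3]
gripper_width: 54.9
gripper_force: 12.0
```

>>> move_arm(
  plan=[
    {"tx":0,"ty":0,"tz":0,"wx":0,"wy":0,"wz":0},
    {"tx":0,"ty":0,"tz":0,"wx":0,"wy":0,"wz":0},
    {"tx":0,"ty":0,"tz":0,"wx":0,"wy":0,"wz":0},
    {"tx":0,"ty":0,"tz":0,"wx":0,"wy":0,"wz":0},
    {"tx":0,"ty":0,"tz":0,"wx":0,"wy":0,"wz":0},
    {"tx":0,"ty":0,"tz":0,"wx":0,"wy":0,"wz":0},
  ],
  gripper=8.0,
)

```text
time_s: 12.93
ee_pos: [580.4, -74.6, 54.1]
ee_rot: [-179.5, -54.9, -90.5]
force: [-0.2, 0.8, 0.5]
gripper_width: 79.8
gripper_force: 0.0
```

```bash
python3 - <<'E'
from go import *
T=cur(); R=Ro.from_matrix(T[:3,:3]); seg(T[:3,3]+R.apply([0,0,-144]),R,12)
f=snap('wrist','w7')
E
```

```text
t 12.93 n 12 {'tx': 0.0, 'ty': -0.0, 'tz': -1.2, 'wx': 0.0, 'wy': 0.0, 'wz': 0.0} end [580.1  43.1 136.9] bad 0.0 q [  28.   37.   93.  -47.   86. -133.]
```

>>> move_arm(
  plan=[
    {"tx":0,"ty":0,"tz":-0.5,"wx":0,"wy":0,"wz":0},
    {"tx":0,"ty":0,"tz":-1.0,"wx":0,"wy":0,"wz":0},
    {"tx":0,"ty":0,"tz":-1.2,"wx":0,"wy":0,"wz":0},
    {"tx":0,"ty":0,"tz":-1.2,"wx":0,"wy":0,"wz":0},
    {"tx":0,"ty":0,"tz":-1.2,"wx":0,"wy":0,"wz":0},
    {"tx":0,"ty":0,"tz":-1.2,"wx":0,"wy":0,"wz":0},
    {"tx":0,"ty":0,"tz":-1.2,"wx":0,"wy":0,"wz":0},
    {"tx":0,"ty":0,"tz":-1.2,"wx":0,"wy":0,"wz":0},
    {"tx":0,"ty":0,"tz":-1.2,"wx":0,"wy":0,"wz":0},
    {"tx":0,"ty":0,"tz":-1.2,"wx":0,"wy":0,"wz":0},
    {"tx":0,"ty":0,"tz":-1.2,"wx":0,"wy":0,"wz":0},
    {"tx":0,"ty":0,"tz":-1.2,"wx":0,"wy":0,"wz":0},
  ],
)

```text
time_s: 13.98
ee_pos: [580.1, 36.8, 132.6]
ee_rot: [-179.5, -54.9, -90.5]
force: [0.4, -0.6, -0.5]
gripper_width: 80.0
gripper_force: 0.0
```

```bash
python3 - <<'E'
from go import *
f=snap('wrist','w8'); cv2.imwrite('pics/w8c.png',f['color'][:260,100:460,::-1])
T=cur();print(T[:3,3].round(1))
seg([482,324,170],Ro.from_euler('xyz',[180,0,180],degrees=True),None)
E
```

```text
[581.1  38.5 133.7]
t 14.03 n 15 {'tx': -0.72, 'ty': 1.84, 'tz': -0.99, 'wx': -0.05, 'wy': -0.049, 'wz': 0.096} end [483.  323.8 168.7] bad 0.0 q [ 33.  21.  93.  -0.  67. -57.]
```

View pics/w8c.png

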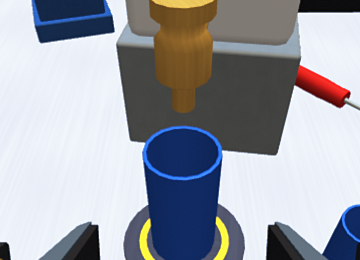

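>>> move_arm(
  plan=[
    {"tx":-0.72,"ty":1.84,"tz":-0.99,"wx":-0.05,"wy":-0.049,"wz":0.096},
    {"tx":-0.72,"ty":1.84,"tz":-0.99,"wx":-0.05,"wy":-0.049,"wz":0.096},
    {"tx":-0.72,"ty":1.84,"tz":-0.99,"wx":-0.05,"wy":-0.049,"wz":0.096},
    {"tx":-0.72,"ty":1.84,"tz":-0.99,"wx":-0.05,"wy":-0.049,"wz":0.096},
    {"tx":-0.72,"ty":1.84,"tz":-0.99,"wx":-0.05,"wy":-0.049,"wz":0.096},
    {"tx":-0.72,"ty":1.84,"tz":-0.99,"wx":-0.05,"wy":-0.049,"wz":0.096},
    {"tx":-0.72,"ty":1.84,"tz":-0.99,"wx":-0.05,"wy":-0.049,"wz":0.096},
    {"tx":-0.72,"ty":1.84,"tz":-0.99,"wx":-0.05,"wy":-0.049,"wz":0.096},
    {"tx":-0.72,"ty":1.84,"tz":-0.99,"wx":-0.05,"wy":-0.049,"wz":0.096},
    {"tx":-0.72,"ty":1.84,"tz":-0.99,"wx":-0.05,"wy":-0.049,"wz":0.096},
    {"tx":-0.72,"ty":1.84,"tz":-0.99,"wx":-0.05,"wy":-0.049,"wz":0.096},
    {"tx":-0.72,"ty":1.84,"tz":-0.99,"wx":-0.05,"wy":-0.049,"wz":0.096},
  ],
)

```text
time_s: 15.03
ee_pos: [469.2, 261.2, 145.3]
ee_rot: [-172.5, -9.7, -164.7]
force: [-0.7, -0.8, -0.6]
gripper_width: 80.3
gripper_force: 0.0
```

>>> move_arm(
  plan=[
    {"tx":-0.72,"ty":1.84,"tz":-0.99,"wx":-0.05,"wy":-0.049,"wz":0.096},
    {"tx":-0.72,"ty":1.84,"tz":-0.99,"wx":-0.05,"wy":-0.049,"wz":0.096},
    {"tx":-0.72,"ty":1.84,"tz":-0.99,"wx":-0.05,"wy":-0.049,"wz":0.096},
    {"tx":0,"ty":0,"tz":0,"wx":0,"wy":0,"wz":0},
  ],
  gripper=6.0,
)

```text
time_s: 15.37
ee_pos: [482.8, 322.9, 169.0]
ee_rot: [-179.9, 0.0, 179.7]
force: [-0.2, -1.0, 0.1]
gripper_width: 60.4
gripper_force: 0.0
```

```bash
python3 - <<'E'
from go import *
f=snap('wrist','w9'); T=cur(); print(T[:3,3].round(1),env.state()['ee_rot'].round(2))
print('expect handle at px',proj(f,[[482,322,38],[514,322,38],[450,322,38],[482,322,0]]).round(1).tolist())
c=f['color'].astype(int); m=((c[...,0]>90)&(c[...,0]>2*c[...,1])&(c[...,0]>2*c[...,2])).astype(np.uint8)
n,lab,st,ce=cv2.connectedComponentsWithStats(m)
for i in range(1,n):
    if st[i,4]>150:
        cs,_=cv2.findContours((lab==i).astype(np.uint8),0,2); h=cs[0]; print(st[i],ce[i].round(1),cv2.minAreaRect(h)); print(cv2.approxPolyDP(h,3,True)[:,0].tolist())
v=c[...,0]; 
# brightness classes inside handle
b=[i for i in range(1,n) if st[i,4]>150]
for i in b: print(np.histogram(v[lab==i],bins=range(80,256,15)))
E
```

```text
[482.3 321.4 167.9] [-1.7967e+02 -1.3000e-01  1.7989e+02]
expect handle at px [[281.5, 193.6], [281.7, 230.6], [281.2, 154.6], [281.6, 184.2]]
[  470     0    90   262 18703] [522.4 133.2] ((514.5, 130.5), (261.0, 89.0), 90.0)
[[501, 0], [470, 240], [507, 240], [537, 260], [559, 261], [559, 139], [542, 138], [559, 135], [559, 0]]
[ 264  154   39   76 1993] [282.5 189.4] ((283.0, 191.5), (75.0, 38.0), 90.0)
[[276, 154], [274, 167], [264, 169], [264, 206], [275, 208], [277, 229], [289, 229], [290, 207], [301, 206], [302, 170], [291, 167], [290, 155]]
(array([  102, 12138,    71,    53,    45,    59,    63,    52,    34,
         100,  5985]), array([ 80,  95, 110, 125, 140, 155, 170, 185, 200, 215, 230, 245]))
(array([   0,   22,   14,    1,    3,   23,   42,   94,   32,  127, 1615]), array([ 80,  95, 110, 125, 140, 155, 170, 185, 200, 215, 230, 245]))
```

```bash
python3 - <<'E'
from go import *
f=load('w9')
for p,z in [((283,154.3),38),((283,229.3),38),((283,188),18),((275.7,192),38),((290.3,192),38)]: print(onz(f,p,z).round(1))
print((onz(f,(264,188),18)-onz(f,(302,188),18)).round(1))
print(cur()[:3,3])
seg([482,320.8,60],Ro.from_euler('xyz',[180,0,180],degrees=True),10)
E
```

```text
[449.7 323.4  38. ]
[512.9 323.1  38. ]
[481.7 323.3  18. ]
[480.6 317.3  38. ]
[480.7 329.3  38. ]
[ -0.2 -33.2   0. ]
[482.2886081  321.37026817 167.86033011]
t 15.42 n 10 {'tx': 0.0, 'ty': -0.0, 'tz': 1.08, 'wx': -0.001, 'wy': -0.0, 'wz': -0.0} end [482.  321.2  59.9] bad 0.0 q [ 32.  26. 101.   0.  52. -58.]
```

>>> move_arm(
  plan=[
    {"tx":0,"ty":-0.01,"tz":1.2,"wx":0,"wy":0,"wz":0},
    {"tx":0,"ty":-0.01,"tz":1.2,"wx":0,"wy":0,"wz":0},
    {"tx":0,"ty":-0.01,"tz":1.2,"wx":0,"wy":0,"wz":0},
    {"tx":0,"ty":-0.01,"tz":1.2,"wx":0,"wy":0,"wz":0},
    {"tx":0,"ty":-0.01,"tz":1.2,"wx":0,"wy":0,"wz":0},
    {"tx":0,"ty":0,"tz":1.2,"wx":0,"wy":0,"wz":0},
    {"tx":0,"ty":0,"tz":1.2,"wx":0,"wy":0,"wz":0},
    {"tx":0,"ty":0,"tz":1.2,"wx":0,"wy":0,"wz":0},
    {"tx":0,"ty":0,"tz":1.2,"wx":0,"wy":0,"wz":0},
    {"tx":0,"ty":0,"tz":0,"wx":0,"wy":0,"wz":0},
    {"tx":0,"ty":0,"tz":0,"wx":0,"wy":0,"wz":0},
    {"tx":0,"ty":0,"tz":0,"wx":0,"wy":0,"wz":0},
  ],
)

```text
time_s: 16.42
ee_pos: [482.4, 319.9, 58.9]
ee_rot: [-179.6, -0.2, 179.8]
force: [-0.6, 0.7, -0.2]
gripper_width: 59.9
gripper_force: 0.0
```

```bash
python3 - <<'E'
from go import *
f=snap('wrist','w10'); T=cur(); print(T[:3,3].round(1),env.state()['ee_rot'].round(2))
c=f['color'].astype(int); m=((c[...,0]>90)&(c[...,0]>2*c[...,1])&(c[...,0]>2*c[...,2])).astype(np.uint8)
n,lab,st,ce=cv2.connectedComponentsWithStats(m)
for i in range(1,n):
    if st[i,4]>300 and st[i,0]<400:
        cs,_=cv2.findContours((lab==i).astype(np.uint8),0,2); print(st[i],cv2.approxPolyDP(cs[0],2,True)[:,0].tolist())
        r=[(np.where(lab[y]==i)[0].min(),np.where(lab[y]==i)[0].max()) for y in range(st[i,1]+2,st[i,1]+st[i,3]-1,8)];print(r)
print('tcp px',proj(f,[T[:3,3]+[0,0,17],T[:3,3]+[30,0,17]]).round(1).tolist())
E
```

```text
[482.7 320.1  59.3] [-1.7967e+02 -1.6000e-01  1.7975e+02]
[ 259  179   58   95 3947] [[277, 179], [275, 200], [259, 201], [260, 255], [276, 257], [276, 273], [299, 273], [300, 256], [315, 255], [316, 201], [301, 200], [300, 183], [296, 179]]
[(np.int64(276), np.int64(297)), (np.int64(276), np.int64(300)), (np.int64(275), np.int64(301)), (np.int64(259), np.int64(316)), (np.int64(259), np.int64(316)), (np.int64(259), np.int64(316)), (np.int64(260), np.int64(316)), (np.int64(260), np.int64(316)), (np.int64(260), np.int64(315)), (np.int64(260), np.int64(315)), (np.int64(276), np.int64(299)), (np.int64(276), np.int64(299))]
tcp px [[282.7, 272.0], [282.9, 331.9]]
```

```bash
python3 - <<'E'
from go import *
f=load('w10'); T=cur()
print(onz(f,(288,190),38).round(1),onz(f,(287.8,265),38).round(1),onz(f,(287.7,228),18).round(1))
for y in (201,255.5): print('hub edge',onz(f,(288,y),18).round(1))
print('bar end',onz(f,(288,179),38).round(1))
seg([481.8,322.2,21],Ro.from_euler('xyz',[180,0,180],degrees=True),6)
E
```

```text
[454.  322.8  38. ] [496.1 322.7  38. ] [481.3 322.8  18. ]
hub edge [464.9 323.   18. ]
hub edge [498.7 323.   18. ]
bar end [448.1 322.8  38. ]
t 16.47 n 6 {'tx': 0.01, 'ty': 0.04, 'tz': 0.64, 'wx': -0.001, 'wy': -0.0, 'wz': -0.001} end [481.9 322.4  20.9] bad 0.0 q [ 33.  29. 103.   0.  48. -58.]
```

>>> move_arm(
  plan=[
    {"tx":0.01,"ty":0.04,"tz":0.63,"wx":0,"wy":0,"wz":0},
    {"tx":0.01,"ty":0.04,"tz":0.63,"wx":0,"wy":0,"wz":0},
    {"tx":0.01,"ty":0.04,"tz":0.63,"wx":0,"wy":0,"wz":0},
    {"tx":0.01,"ty":0.04,"tz":0.63,"wx":0,"wy":0,"wz":0},
    {"tx":0.01,"ty":0.04,"tz":0.63,"wx":0,"wy":0,"wz":0},
    {"tx":0.01,"ty":0.04,"tz":0.6,"wx":0,"wy":0,"wz":0},
    {"tx":0,"ty":0,"tz":0,"wx":0,"wy":0,"wz":0},
    {"tx":0,"ty":0,"tz":0,"wx":0,"wy":0,"wz":0},
  ],
)

```text
time_s: 17.13
ee_pos: [481.2, 322.3, 20.7]
ee_rot: [-179.6, -0.2, 179.7]
force: [-0.2, 0.2, 0.1]
gripper_width: 59.9
gripper_force: 0.0
```

>>> move_arm(
  plan=[
    {"tx":0,"ty":0,"tz":0,"wx":0,"wy":0,"wz":0},
    {"tx":0,"ty":0,"tz":0,"wx":0,"wy":0,"wz":0},
    {"tx":0,"ty":0,"tz":0,"wx":0,"wy":0,"wz":0},
    {"tx":0,"ty":0,"tz":0,"wx":0,"wy":0,"wz":0},
    {"tx":0,"ty":0,"tz":0,"wx":0,"wy":0,"wz":0},
    {"tx":0,"ty":0,"tz":0,"wx":0,"wy":0,"wz":0},
    {"tx":0,"ty":0,"tz":0,"wx":0,"wy":0,"wz":0},
    {"tx":0,"ty":0,"tz":0,"wx":0,"wy":0,"wz":0},
    {"tx":0,"ty":0,"tz":0,"wx":0,"wy":0,"wz":0},
    {"tx":0,"ty":0,"tz":0,"wx":0,"wy":0,"wz":0},
  ],
  gripper=0.8,
  force=30,
)

```text
time_s: 17.97
ee_pos: [481.5, 322.4, 21.3]
ee_rot: [-179.7, -0.2, 179.7]
force: [0.3, 0.3, 1.8]
gripper_width: 14.0
gripper_force: 30.0
```

```bash
python3 - <<'E'
from go import *
R=Ro.from_euler('xyz',[180,0,180],degrees=True)
T=cur(); D=np.array([630,-60,300])
# camera relative to tool from w10
f=load('w10');
seg([500,290,200],R,None); 
n,r=row(Tm([500,290,200],R),Tm(D,R),12); print(n,r.round(3))
V=np.array(f['view']); Tt=Tm([481.9,322.4,59],R) 
f['view']=V@Tm([482.7,320.1,59.3],R)@np.linalg.inv(Tm(D,R))
for d in (580,600,620,640):
    f['view']=V@Tm([482.7,320.1,59.3],R)@np.linalg.inv(Tm([d,-60,300],R)); print(d,'spindle px',proj(f,[578.5,-61,231]).round(),'hub near edge',proj(f,[[d-17,-60,279],[d-32,-60,317]]).round().tolist())
E
```

```text
t 17.97 n 5 {'tx': -0.36, 'ty': -0.66, 'tz': -3.57, 'wx': -0.001, 'wy': -0.001, 'wz': -0.001} end [499.6 290.  199.9] bad 0.0 q [ 29.  19.  91.  -0.  70. -61.]
12 [-1.083 -2.917 -0.833  0.     0.     0.   ]
580 spindle px [[282. 215.]] hub near edge [[283.0, 212.0], [282.0, 202.0]]
600 spindle px [[282. 185.]] hub near edge [[283.0, 212.0], [282.0, 202.0]]
620 spindle px [[282. 154.]] hub near edge [[283.0, 212.0], [282.0, 202.0]]
640 spindle px [[281. 122.]] hub near edge [[283.0, 212.0], [282.0, 202.0]]
```

>>> move_arm(
  plan=[
    {"tx":0,"ty":0,"tz":-1.0,"wx":0,"wy":0,"wz":0},
    {"tx":0,"ty":0,"tz":-2.0,"wx":0,"wy":0,"wz":0},
    {"tx":-0.36,"ty":-0.66,"tz":-3.0,"wx":0,"wy":0,"wz":0},
    {"tx":-0.36,"ty":-0.66,"tz":-3.6,"wx":0,"wy":0,"wz":0},
    {"tx":-0.36,"ty":-0.66,"tz":-3.6,"wx":0,"wy":0,"wz":0},
    {"tx":-0.7,"ty":-1.3,"tz":-3.0,"wx":0,"wy":0,"wz":0},
    {"tx":0,"ty":0,"tz":-2.0,"wx":0,"wy":0,"wz":0},
  ],
)

```text
time_s: 18.55
ee_pos: [501.5, 289.3, 207.8]
ee_rot: [-179.8, 0.1, 179.6]
force: [1.2, 0.4, -0.1]
gripper_width: 13.9
gripper_force: 30.0
```

>>> move_arm(
  plan=[
    {"tx":-1.0,"ty":-2.9,"tz":-0.8,"wx":0,"wy":0,"wz":0},
    {"tx":-1.0,"ty":-2.9,"tz":-0.8,"wx":0,"wy":0,"wz":0},
    {"tx":-1.0,"ty":-2.9,"tz":-0.8,"wx":0,"wy":0,"wz":0},
    {"tx":-1.0,"ty":-2.9,"tz":-0.8,"wx":0,"wy":0,"wz":0},
    {"tx":-1.0,"ty":-2.9,"tz":-0.8,"wx":0,"wy":0,"wz":0},
    {"tx":-1.0,"ty":-2.9,"tz":-0.8,"wx":0,"wy":0,"wz":0},
    {"tx":-1.0,"ty":-2.9,"tz":-0.8,"wx":0,"wy":0,"wz":0},
    {"tx":-1.0,"ty":-2.9,"tz":-0.8,"wx":0,"wy":0,"wz":0},
    {"tx":-1.0,"ty":-2.9,"tz":-0.8,"wx":0,"wy":0,"wz":0},
    {"tx":-1.0,"ty":-2.9,"tz":-0.8,"wx":0,"wy":0,"wz":0},
    {"tx":-1.0,"ty":-2.9,"tz":-0.8,"wx":0,"wy":0,"wz":0},
    {"tx":-1.0,"ty":-2.9,"tz":-0.8,"wx":0,"wy":0,"wz":0},
  ],
)

```text
time_s: 19.55
ee_pos: [618.1, -59.1, 302.1]
ee_rot: [-179.7, -0.2, 179.7]
force: [0.2, 0.1, -0.5]
gripper_width: 13.9
gripper_force: 30.0
```

```bash
python3 - <<'E'
from go import *
s=env.state();print(s['ee_pos'],s['ee_rot'],s['gripper_width'],s['qpos'].round(0))
seg([620,-61,300],Ro.from_euler('xyz',[180,0,180],degrees=True),None)
E
```

```text
[618.11205755 -59.0539919  302.08837131] [-1.79672249e+02 -1.71083891e-01  1.79698143e+02] 13.906908183893645 [ -6.  21.  74.  -0.  86. -96.]
t 19.55 n 1 {'tx': -0.19, 'ty': -0.19, 'tz': 0.21, 'wx': -0.006, 'wy': -0.003, 'wz': -0.005} end [620. -61. 300.] bad 0.0 q [ -7.  21.  74.   0.  85. -97.]
```

>>> move_arm(
  plan=[
    {"tx":-0.19,"ty":-0.19,"tz":0.21,"wx":-0.006,"wy":-0.003,"wz":-0.005},
    {"tx":0,"ty":0,"tz":0,"wx":0,"wy":0,"wz":0},
    {"tx":0,"ty":0,"tz":0,"wx":0,"wy":0,"wz":0},
    {"tx":0,"ty":0,"tz":0,"wx":0,"wy":0,"wz":0},
  ],
)

```text
time_s: 19.88
ee_pos: [619.4, -58.4, 298.7]
ee_rot: [179.9, -0.1, -180.0]
force: [0.6, 0.3, -0.1]
gripper_width: 13.7
gripper_force: 30.0
```

```bash
python3 - <<'E'
from go import *
s=env.state();print(s['ee_pos'],s['ee_rot'])
f=snap('wrist','w11')
cv2.imwrite('pics/w11c.png',cv2.resize(f['color'][90:240,180:380,::-1],None,fx=4,fy=4,interpolation=cv2.INTER_CUBIC))
E
```

```text
[619.44686546 -58.37134406 298.7217246 ] [ 1.79947863e+02 -7.75743177e-02 -1.79954012e+02]
```

View pics/w11c.png

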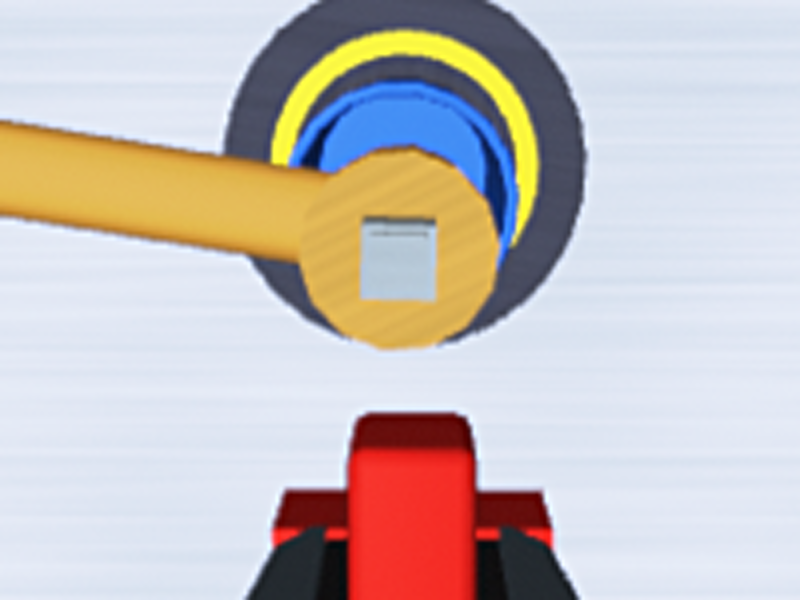

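```bash
python3 - <<'E'
from go import *
f=load('w11'); c=lambda u,v:(180+u/4,90+v/4)
print('shoulder',onz(f,c(399.5,248),215).round(1),'top',onz(f,c(400,266),231).round(1),'12sq bottom edge',onz(f,c(398.5,300),228).round(1))
zb=298.7-21.2
print('hub',(onz(f,c(412.5,490),zb)+[17,0,0]).round(1),(onz(f,c(412.5,528),zb+18)+[17,0,0]).round(1),'bar',(onz(f,c(411,412),zb+18)+[32,0,0]).round(1),(onz(f,c(412,447),zb+38)+[32,0,0]).round(1))
print('hub w',(onz(f,c(284,490),zb)-onz(f,c(543,490),zb)).round(1))
print(cur()[:3,3].round(2))
E
```

```text
shoulder [578.7 -60.  215. ] top [579.6 -59.8 231. ] 12sq bottom edge [585.5 -60.1 228. ]
hub [620.3 -57.9 277.5] [620.  -58.  295.5] bar [620.6 -58.2 295.5] [619.8 -58.1 315.5]
hub w [  0.  -34.3   0. ]
[619.53 -58.22 298.79]
```

>>> move_arm(
  plan=[
    {"tx":0.8,"ty":-0.04,"tz":0,"wx":0,"wy":0,"wz":0},
    {"tx":0.85,"ty":-0.04,"tz":0,"wx":0,"wy":0,"wz":0},
    {"tx":0.84,"ty":-0.04,"tz":0.5,"wx":0,"wy":0,"wz":0},
    {"tx":0.8,"ty":-0.04,"tz":0.8,"wx":0,"wy":0,"wz":0},
    {"tx":0.8,"ty":-0.04,"tz":0.8,"wx":0,"wy":0,"wz":0},
    {"tx":0,"ty":0,"tz":0.8,"wx":0,"wy":0,"wz":0},
    {"tx":0,"ty":0,"tz":0.8,"wx":0,"wy":0,"wz":0},
    {"tx":0,"ty":0,"tz":0,"wx":0,"wy":0,"wz":0},
    {"tx":0,"ty":0,"tz":0,"wx":0,"wy":0,"wz":0},
    {"tx":0,"ty":0,"tz":0,"wx":0,"wy":0,"wz":0},
  ],
)

```text
time_s: 20.77
ee_pos: [579.7, -61.4, 262.1]
ee_rot: [180.0, 0.0, -180.0]
force: [-0.8, 0.5, -0.3]
gripper_width: 13.9
gripper_force: 30.0
```

```bash
python3 - <<'E'
from go import *
s=env.state();print(s['ee_pos'],s['ee_rot'],s['force'])
# top and side views of the held handle vs shoulder (red centroid/extent)
for n in ('top','side'):
    f=snap(n,n[0]+'12'); c=f['color'].astype(int); m=((c[...,0]>60)&(c[...,0]>1.8*c[...,1])&(c[...,0]>1.8*c[...,2])).astype(np.uint8)
    k,lab,st,ce=cv2.connectedComponentsWithStats(m)
    p=proj(f,[s['ee_pos']+[0,0,5]])[0]
    print(n,p.round(1),[(st[i].tolist(),ce[i].round(1).tolist()) for i in range(1,k) if abs(ce[i]-p).max()<40])
E
```

```text
[579.7156296  -61.39452295 262.103485  ] [ 1.79986060e+02  2.00044149e-02 -1.79997122e+02] [-0.83731908  0.50899432 -0.29209567]
top [338.3 180.5] [([342, 192, 1, 3, 3], [342.0, 193.0])]
side [294.4 139.9] [([282, 133, 3, 7, 16], [282.7, 135.7]), ([285, 136, 23, 19, 217], [296.3, 145.6])]
```

>>> move_arm(
  plan=[
    {"tx":0.09,"ty":0.06,"tz":0.3,"wx":0,"wy":0,"wz":0},
    {"tx":0,"ty":0,"tz":0.3,"wx":0,"wy":0,"wz":0},
    {"tx":0,"ty":0,"tz":0.2,"wx":0,"wy":0,"wz":0},
    {"tx":0,"ty":0,"tz":0.1,"wx":0,"wy":0,"wz":0},
    {"tx":0,"ty":0,"tz":0.1,"wx":0,"wy":0,"wz":0},
    {"tx":0,"ty":0,"tz":0.1,"wx":0,"wy":0,"wz":0},
    {"tx":0,"ty":0,"tz":0,"wx":0,"wy":0,"wz":0},
    {"tx":0,"ty":0,"tz":0,"wx":0,"wy":0,"wz":0},
  ],
)

```text
time_s: 21.53
ee_pos: [578.3, -60.9, 250.9]
ee_rot: [180.0, -0.0, 180.0]
force: [0.1, -0.4, -1.0]
gripper_width: 14.0
gripper_force: 30.0
```

>>> move_arm(
  plan=[
    {"tx":0,"ty":0,"tz":0.1,"wx":0,"wy":0,"wz":0},
    {"tx":0,"ty":0,"tz":0.1,"wx":0,"wy":0,"wz":0},
    {"tx":0,"ty":0,"tz":0.1,"wx":0,"wy":0,"wz":0},
    {"tx":0,"ty":0,"tz":0,"wx":0,"wy":0,"wz":0},
  ],
)

```text
time_s: 21.87
ee_pos: [578.2, -60.8, 247.7]
ee_rot: [180.0, -0.0, 180.0]
force: [-0.1, -0.6, -0.9]
gripper_width: 13.7
gripper_force: 30.0
```

Underside is below the spindle top with no force: it is engaging. I'll continue down.

>>> move_arm(
  plan=[
    {"tx":0,"ty":0,"tz":0.15,"wx":0,"wy":0,"wz":0},
    {"tx":0,"ty":0,"tz":0.15,"wx":0,"wy":0,"wz":0},
    {"tx":0,"ty":0,"tz":0.15,"wx":0,"wy":0,"wz":0},
    {"tx":0,"ty":0,"tz":0.15,"wx":0,"wy":0,"wz":0},
    {"tx":0,"ty":0,"tz":0,"wx":0,"wy":0,"wz":0},
  ],
)

```text
time_s: 22.28
ee_pos: [578.1, -60.8, 241.4]
ee_rot: [180.0, -0.1, 180.0]
force: [0.2, -0.5, -0.0]
gripper_width: 13.9
gripper_force: 30.0
```

>>> move_arm(
  plan=[
    {"tx":0,"ty":0,"tz":0.1,"wx":0,"wy":0,"wz":0},
    {"tx":0,"ty":0,"tz":0.1,"wx":0,"wy":0,"wz":0},
    {"tx":0,"ty":0,"tz":0.1,"wx":0,"wy":0,"wz":0},
    {"tx":0,"ty":0,"tz":0.1,"wx":0,"wy":0,"wz":0},
    {"tx":0,"ty":0,"tz":0,"wx":0,"wy":0,"wz":0},
    {"tx":0,"ty":0,"tz":0,"wx":0,"wy":0,"wz":0},
  ],
)

```text
time_s: 22.78
ee_pos: [578.3, -60.8, 237.8]
ee_rot: [180.0, -0.0, 180.0]
force: [1.3, 0.2, -1.2]
gripper_width: 13.8
gripper_force: 30.0
```

>>> move_arm(
  plan=[
    {"tx":0,"ty":0,"tz":0.1,"wx":0,"wy":0,"wz":0},
    {"tx":0,"ty":0,"tz":0.05,"wx":0,"wy":0,"wz":0},
    {"tx":0,"ty":0,"tz":0.05,"wx":0,"wy":0,"wz":0},
    {"tx":0,"ty":0,"tz":0,"wx":0,"wy":0,"wz":0},
    {"tx":0,"ty":0,"tz":0,"wx":0,"wy":0,"wz":0},
  ],
)

```text
time_s: 23.2
ee_pos: [578.3, -60.8, 236.3]
ee_rot: [180.0, 0.0, 180.0]
force: [-0.6, 1.0, 3.1]
gripper_width: 13.9
gripper_force: 30.0
```

>>> move_arm(
  plan=[
    {"tx":0,"ty":0,"tz":0.05,"wx":0,"wy":0,"wz":0},
    {"tx":0,"ty":0,"tz":0,"wx":0,"wy":0,"wz":0},
    {"tx":0,"ty":0,"tz":0,"wx":0,"wy":0,"wz":0},
  ],
)

```text
time_s: 23.45
ee_pos: [578.3, -60.8, 236.4]
ee_rot: [180.0, 0.0, 180.0]
force: [-2.6, 0.8, 5.8]
gripper_width: 13.8
gripper_force: 30.0
```

>>> move_arm(
  plan=[
    {"tx":0,"ty":0,"tz":0,"wx":0,"wy":0,"wz":0},
    {"tx":0,"ty":0,"tz":0,"wx":0,"wy":0,"wz":0},
    {"tx":0,"ty":0,"tz":0,"wx":0,"wy":0,"wz":0},
    {"tx":0,"ty":0,"tz":0,"wx":0,"wy":0,"wz":0},
    {"tx":0,"ty":0,"tz":0,"wx":0,"wy":0,"wz":0},
    {"tx":0,"ty":0,"tz":0,"wx":0,"wy":0,"wz":0},
    {"tx":0,"ty":0,"tz":0,"wx":0,"wy":0,"wz":0},
  ],
  gripper=5.0,
)

```text
time_s: 24.03
ee_pos: [578.3, -60.8, 235.2]
ee_rot: [180.0, -0.0, 180.0]
force: [0.6, 0.5, -0.2]
gripper_width: 49.8
gripper_force: 0.0
```

>>> move_arm(
  plan=[
    {"tx":0,"ty":0,"tz":-0.5,"wx":0,"wy":0,"wz":0},
    {"tx":0,"ty":0,"tz":-1.0,"wx":0,"wy":0,"wz":0},
    {"tx":0,"ty":0,"tz":-1.5,"wx":0,"wy":0,"wz":0},
    {"tx":0,"ty":0,"tz":-2.0,"wx":0,"wy":0,"wz":0},
    {"tx":0,"ty":0,"tz":-2.0,"wx":0,"wy":0,"wz":0},
    {"tx":0,"ty":0,"tz":-2.0,"wx":0,"wy":0,"wz":0},
    {"tx":0,"ty":0,"tz":-1.0,"wx":0,"wy":0,"wz":0},
    {"tx":0,"ty":0,"tz":0,"wx":0,"wy":0,"wz":0},
    {"tx":0,"ty":0,"tz":0,"wx":0,"wy":0,"wz":0},
  ],
)

```text
time_s: 24.78
ee_pos: [578.4, -60.9, 335.7]
ee_rot: [180.0, 0.0, 180.0]
force: [-1.2, -0.1, -0.4]
gripper_width: 50.5
gripper_force: 0.0
```

```bash
python3 - <<'E'
from go import *
s=env.state();print(s['ee_pos'],s['force'],s['gripper_width'])
for n in ('wrist','side'):
    f=snap(n,n[0]+'20'); c=f['color'].astype(int); m=((c[...,0]>60)&(c[...,0]>1.8*c[...,1])&(c[...,0]>1.8*c[...,2])).astype(np.uint8)
    k,lab,st,ce=cv2.connectedComponentsWithStats(m)
    C=[578.8,-60.8]; q=np.array([[C[0]+dx,C[1]+dy,z] for dx,dy,z in [(-32,-7,253),(-32,7,253),(32,-7,253),(32,7,253),(-32,-7,233),(-32,7,233),(-17,-17,215),(-17,17,215),(17,17,215),(17,17,233),(-17,-17,233),(32,7,233)]])
    for dz in (0,5): e=proj(f,q+[0,0,dz]); print(n,'expected bbox dz',dz,e.min(0).round(1),e.max(0).round(1))
    print([(st[i].tolist(),ce[i].round(1).tolist()) for i in range(1,k) if st[i,4]>20 and abs(ce[i]-e.mean(0)).max()<40])
    b=((c[...,2]>90)&(c[...,2]>1.6*c[...,0])) ; k,lab,st,ce=cv2.connectedComponentsWithStats(b.astype(np.uint8)); print('blue',[st[i].tolist() for i in range(1,k) if st[i,4]>60],proj(f,[[579,-61,113],[579,-61,8]]).round(0).tolist())
E
```

```text
[578.39023449 -60.86763749 335.67459448] [-1.24155282 -0.0601257  -0.41656105] 50.508554078724885
wrist expected bbox dz 0 [259.3 161.3] [304.7 253.8]
wrist expected bbox dz 5 [258.9 162.3] [305.1 256.5]
[([260, 163, 46, 90, 2871], [282.7, 204.4])]
blue [[296, 27, 37, 40, 805], [257, 143, 53, 43, 854]] [[282.0, 175.0], [282.0, 161.0]]
side expected bbox dz 0 [281.1 140.4] [308.5 165.3]
side expected bbox dz 5 [281.  138.5] [308.5 163.4]
[([283, 143, 24, 23, 352], [294.1, 153.4])]
blue [[310, 97, 29, 8, 147], [301, 110, 20, 8, 105], [283, 189, 23, 16, 134], [328, 230, 15, 12, 79], [345, 260, 16, 15, 102], [0, 274, 93, 91, 4243]] [[295.0, 195.0], [295.0, 228.0]]
```

```bash
python3 -c "
from workcell import env; print(env.job_done())"
```

```text
the job is handed in; nothing more can be done
None
```

I stood the 56 mm blue beaker on the drip plate, centred under the spout to about 1 mm in the wrist and top views. I then fitted the red handle onto the spindle until it rested on the shoulder. Both are released, nothing else was touched, and the job was handed in at about 25 s; the verdict was not shown to me.

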